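Sharpening station: fetch the whetstone from behind and set it in its holder

ROBOT

A 6-joint arm with a two-finger parallel gripper is mounted at the origin on the work surface. World frame = base frame: x ahead of the robot, y to its left, z up, the work surface at z = 0. Lengths are in m, angles in degrees, forces in N, time in s.
With the tool pointing down it reaches from about 0.425 to 0.925 m from the base axis. Payload 12.5 kg.
Tool frame: the origin (TCP) lies at the very end of the fingers, on their centre line; the grasp point (between the pads) lies ctrl.grasp_offset behind it (ctrl.grasp_offset is the distance from the TCP to the grasp point, in m); z points along the fingers, y is the line along which they close (so a half turn about z gives the same grasp; the last joint's range is limited). The gripper opens to 85 mm and grips with 20 to 120 N. Pads are 22 mm wide; open, the fingers measure 114 mm over their backs; the gripper's body (76 mm by 85 mm) begins 54 mm behind the grasp point. The pads swing forward as they close: fully open they stand 13 mm farther back than shut.
Start: joints at [64.309, 28.126, 89.318, -0, 62.55, -6.05], TCP at [0.21, 0.589, 0.231] pointing down, gripper open.
Joint ranges: [-177.58, 177.58], [-47.91, 125.51], [2.72, 160], [-65.01, 245.01], [3.68, 167.84], [-153.87, 153.87]. Speed limits (degrees/s): [127.2, 127.2, 159.86, 180, 180, 180].

INTERFACE

Orientations are given as [roll, pitch, yaw] about the fixed x, y, z axes, in that order (R = Rz(yaw) Ry(pitch) Rx(roll)).
In Python, from workcell import ctrl gives the robot as it stands.
- The arm moves only by the tool servo_tool, never from a script. Its argument "series" is a list of rows, each an object of numbers: "dx", "dy", "dz": the shift along the tool's x, y, z in cm; "ax", "ay", "az": the turn, a rotation vector about the tool's x, y, z in degrees; "hand": the finger opening in cm, from 0 to 8.54. A call has 1 to 5 rows; each row shifts and turns the commanded pose from where the row before left it, along the tool's axes as they then stand; what a row does not reach is not made up. A row lasts 1/10 s, in which the tool goes at most 50 mm and 8.59 degrees, less where a joint would pass 70% of its speed; a pose out of reach is approached as far as the arm can. A call is refused whole if a number of a shift passes 5 or a number of a turn 8.59, either way. A call with a gripper value outside its range is refused whole. The fingers move at their own pace and stop on an object; the grip force is fixed at half the most. Time passes only in rows, so rows that do not move let the fingers close. It gives the time, the measured TCP pose, the force, the opening and the grip force at its end, in the units of the state.
- ctrl.read_state(): the state, without advancing time (a new reading comes with each control period).
- ctrl.capture(name): name is "scene" or "top"; returns the picture (400x640x3 uint8, red, green, blue); there is no depth.
- ctrl.camera_params(name): a dict with "camera_matrix" (3x3 intrinsics, pixels), "extrinsics" (4x4, takes a point from camera to world coordinates). Camera axes: x right, y down, z forward; pixel columns grow to the right and rows downward; lengths in m; the calibration is good to about 2 mm. A picture is of the moment at which its call begins. camera_params takes no time and is no camera call.
- ctrl.job_done(): hands the job in; it is judged then, once.
The state is a dict: "clock": time; "joint_pos": joint angles; "qd": joint speeds; "joint_efforts": joint torques, N m; "position": TCP position; "orientation": TCP orientation; "wrist_force": force on the tool from outside, world axes, zero at the start; "ft_torque": the same for the moment, N m; "width": finger opening in m; "gripper_force": force on a finger pad.
Only numpy, scipy, OpenCV 4.12 (cv2) and the standard library are available. Lean on these libraries where they do the work, as an engineer would, in place of code of your own. Each camera call takes 0.05 s, during which the arm holds its last target. There are 200 camera calls.

TASK

Clear the glue bottle, the tin and the mallet from the tray onto the black rubber mat, standing upright, before you move the whetstone that lies behind them. Then bring the stone to its wooden holder: rest one short end of it on the holder just inside the raised stop with the other end still well raised, then pivot it down to lie flat, straight and centred with its end close against the stop, and let go. Last, put the bottle, the tin and the mallet back upright in the tray, each on the very place where it stood at the start.

Things in the scene. Friction and masses are not known exactly. Their poses are not given: they have to be found in the camera images.
- stone: Whetstone, a heavy flat bar 180 x 58 x 27 mm (about 0.6 kg), terracotta coloured with a grey lower third, lying at the back of the tray at the start. Origin at the centre of its underside, x along its 180 mm length, y across its width, z up; either end may go to the stop.
- stone_end_a (a point): Middle of the lower edge of one short end of the stone: 90 mm from its origin along its +x.
- stone_end_b (a point): Middle of the lower edge of the other short end of the stone: 90 mm from its origin along its -x.
- bottle: White plastic glue bottle, 52 mm diameter up to 100 mm height, then tapering to a narrow grey nozzle, 138 mm tall in all, about 0.22 kg. Its origin is the centre of its round underside, z up; yaw does not matter. 
- tin: Plain metal tin, a straight cylinder 62 mm in diameter (rims 63 mm) and 120 mm tall, about 0.35 kg. Its origin is the centre of its round underside, z up; yaw does not matter. 
- mallet: Carver's mallet of turned wood standing on its head, about 0.3 kg: head up to 66 mm in diameter and 90 mm tall, above it a round upright handle 22 to 27 mm thick (25 mm at 130 mm height), 175 mm tall in all. Its origin is the centre of its round underside, z up; yaw does not matter. 
- tray: Fixed plywood tray, x -125 to +105 mm, y -135 to +135 mm, floor 12 mm above the table; rims at the back (+x) and sides, 10 mm above the floor. The stone lies along y at about x = +50 mm. Dark discs (72 mm wide) at x = -45 mm, y = -85, 0, +85 mm are the places of bottle, tin and mallet (which is where varies). A loose gouge and a slip stone lie near its edges. Origin on the table, z up.
- mat: Fixed black rubber mat, 290 mm (its x) by 130 mm (its y), 3 mm thick, on one side of the tray; the side area. Origin at its centre on the table, z up.
- holder: Fixed wooden stone holder beside the tray, opposite the mat: board 250 mm (x) by 90 mm (y), cork-faced top 18 mm above the table, a cross-wise stop 12 mm higher at its -x end (towards the robot), inner face at x = -105 mm; other end open. Home for the stone: its length along x, its origin at about x = -12 mm, y = 0. Origin at the centre, on the table, z up.

How it is judged (in metres and radians):
On the way, in this order (a step that is already met when the one before it is completed fails the run):
1. bottle, tin and mallet all stand upright and released on the mat while the stone still lies in the tray (x of bottle in the frame of mat between -0.145 and 0.145 m and y of bottle in the frame of mat between -0.065 and 0.065 m and z of bottle in the frame of mat between -0.001 and 0.009 m and angle between each of bottle, tin, mallet's own z axis and vertical below 0.1 rad and linear speed of each of bottle, tin, mallet below 0.03 m/s and contact force between the fingers and bottle below 0.1 N and x of tin in the frame of mat between -0.145 and 0.145 m and y of tin in the frame of mat between -0.065 and 0.065 m and z of tin in the frame of mat between -0.001 and 0.009 m and contact force between the fingers and tin below 0.1 N and x of mallet in the frame of mat between -0.145 and 0.145 m and y of mallet in the frame of mat between -0.065 and 0.065 m and z of mallet in the frame of mat between -0.001 and 0.009 m and contact force between the fingers and mallet below 0.1 N and distance of stone from where it was at the start of the episode below 0.03 m), for 0.2 s.
2. one end of the stone rests on the holder within about 25 mm of the stop with the other end raised (stone tilted 0.12 to 0.8 rad), the three others still on the mat (x of bottle in the frame of mat between -0.145 and 0.145 m and y of bottle in the frame of mat between -0.065 and 0.065 m and z of bottle in the frame of mat between -0.001 and 0.009 m and angle between each of bottle, tin, mallet's own z axis and vertical below 0.1 rad and linear speed of each of bottle, tin, mallet below 0.03 m/s and contact force between the fingers and bottle below 0.1 N and x of tin in the frame of mat between -0.145 and 0.145 m and y of tin in the frame of mat between -0.065 and 0.065 m and z of tin in the frame of mat between -0.001 and 0.009 m and contact force between the fingers and tin below 0.1 N and x of mallet in the frame of mat between -0.145 and 0.145 m and y of mallet in the frame of mat between -0.065 and 0.065 m and z of mallet in the frame of mat between -0.001 and 0.009 m and contact force between the fingers and mallet below 0.1 N and angle between stone's own z axis and vertical between 0.12 and 0.8 rad and contact force between stone and holder above 0.3 N and ((x of stone_end_a in the frame of holder between -0.112 and -0.078 m and y of stone_end_a in the frame of holder between -0.02 and 0.02 m and z of stone_end_a in the frame of holder below 0.026 m) or (x of stone_end_b in the frame of holder between -0.112 and -0.078 m and y of stone_end_b in the frame of holder between -0.02 and 0.02 m and z of stone_end_b in the frame of holder below 0.026 m))), for 0.1 s.
3. the stone lies flat and released on the holder, the three others still on the mat (x of stone in the frame of holder between -0.021 and 0.001 m and y of stone in the frame of holder between -0.013 and 0.013 m and z of stone in the frame of holder between 0.013 and 0.024 m and angle between the x axis of stone and the x axis of holder, either way round below 0.14 rad and angle between stone's own z axis and vertical below 0.05 rad and linear speed of each of stone, bottle, tin, mallet below 0.03 m/s and contact force between the fingers and stone below 0.1 N and x of bottle in the frame of mat between -0.145 and 0.145 m and y of bottle in the frame of mat between -0.065 and 0.065 m and z of bottle in the frame of mat between -0.001 and 0.009 m and angle between each of bottle, tin, mallet's own z axis and vertical below 0.1 rad and contact force between the fingers and bottle below 0.1 N and x of tin in the frame of mat between -0.145 and 0.145 m and y of tin in the frame of mat between -0.065 and 0.065 m and z of tin in the frame of mat between -0.001 and 0.009 m and contact force between the fingers and tin below 0.1 N and x of mallet in the frame of mat between -0.145 and 0.145 m and y of mallet in the frame of mat between -0.065 and 0.065 m and z of mallet in the frame of mat between -0.001 and 0.009 m and contact force between the fingers and mallet below 0.1 N), for 0.2 s.
At the end, for the whole second after the job is handed in: The stone lies flat on the holder (tilt under 0.05 rad) within 13 mm of centred, within 0.14 rad of straight, its end no more than 15 mm from the stop; bottle, tin and mallet stand upright (within 0.1 rad) within 15 mm of where each stood at the start; all released and at rest (x of stone in the frame of holder between -0.021 and 0.001 m and y of stone in the frame of holder between -0.013 and 0.013 m and z of stone in the frame of holder between 0.013 and 0.024 m and angle between the x axis of stone and the x axis of holder, either way round below 0.14 rad and angle between stone's own z axis and vertical below 0.05 rad and linear speed of each of stone, bottle, tin, mallet below 0.03 m/s and contact force between the fingers and stone below 0.1 N and angle between each of bottle, tin, mallet's own z axis and vertical below 0.1 rad and contact force between the fingers and bottle below 0.1 N and distance of each of bottle, tin, mallet from where it was at the start of the episode below 0.015 m and contact force between the fingers and tin below 0.1 N and contact force between the fingers and mallet below 0.1 N); the robot touches nothing.
It fails at once if the bottle, tin or mallet is tipped over (more than 0.7 rad from upright) (angle between any of bottle, tin, mallet's own z axis and vertical above 0.7 rad).
It also fails if it takes over 152 s, if anything falls off the work surface, if the arm or the gripper's body presses on something with over 40 N, if the wrist force passes 120 N, or if a joint passes its speed limit or range.

## Working session

There is one attempt and no reset: what is moved stays moved. The work goes in short steps, Python scripts to look and compute and a tool call to move; the robot and the scene stay as the last step left them, time stands still between calls to the robot, and variables do not carry over. Pictures are saved under pics/ and viewed, at most 14 in all, crops included, and the job is handed in when it is done.

Besides the shell and the picture viewer there is one more tool, called after "Request:" as name(argument=value, ...) on one line, values as JSON. servo_tool: Moves the arm, as the interface text tells. Its arguments: {"type":"object","properties":{"series":{"type":"array"}},"required":["series"]}

```bash
mkdir -p pics; ls; python3 - <<'E'
from workcell import ctrl
import cv2,numpy as np
for n in("scene","top"):
    cv2.imwrite(f"pics/{n}0.png",ctrl.capture(n)[:,:,::-1])
    p=ctrl.camera_params(n);print(n,np.round(p["camera_matrix"],1).tolist(),np.round(p["extrinsics"],4).tolist())
s=ctrl.read_state();print(ctrl.grasp_offset,s)
E
```

```text
pics
scene [[496.7, 0.0, 315.8], [0.0, 496.7, 199.1], [0.0, 0.0, 1.0]] [[-0.8557, 0.3844, -0.3463, 0.9854], [0.5174, 0.6437, -0.5639, 0.6841], [0.0061, -0.6617, -0.7497, 0.956], [0.0, 0.0, 0.0, 1.0]]
top [[518.7, 0.0, 319.1], [0.0, 518.7, 204.9], [0.0, 0.0, 1.0]] [[0.0237, -0.9919, 0.1249, 0.4392], [-0.9995, -0.0211, 0.0221, -0.0121], [-0.0192, -0.1253, -0.9919, 1.1163], [0.0, 0.0, 0.0, 1.0]]
0.0187 {'clock': 0.1, 'joint_pos': array([ 6.43072735e+01,  2.81599443e+01,  8.93479384e+01,  3.78253048e-04,
        6.25501045e+01, -6.04668447e+00]), 'qd': array([-0.01716367, -0.16417177, -0.14952675, -0.03279274,  0.02690197,
       -0.02105259]), 'joint_efforts': array([ 3.85753257e-03, -6.19442081e+01, -2.62027216e+01, -7.93003551e-05,
        2.96275808e-03, -4.36015068e-05]), 'position': array([0.20997607, 0.58844605, 0.23078646]), 'orientation': array([-1.79942371e+02, -6.44192194e-03,  1.60353780e+02]), 'wrist_force': array([-0.49940153, -0.37895563,  0.30865012]), 'ft_torque': array([-0.03154113,  0.03542395, -0.00873166]), 'gripper_force': 0.0, 'width': 0.08516237805293707}
```

View pics/top0.png

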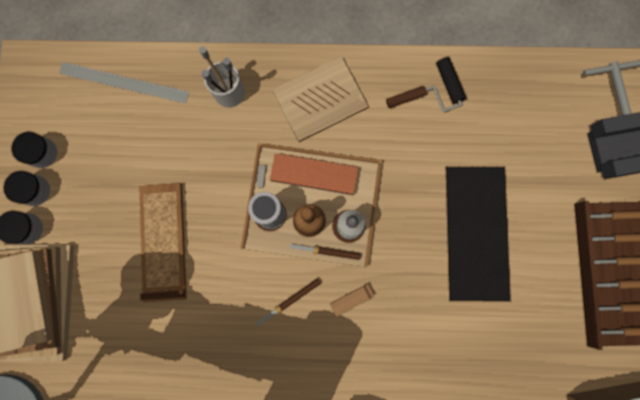

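View pics/scene0.png

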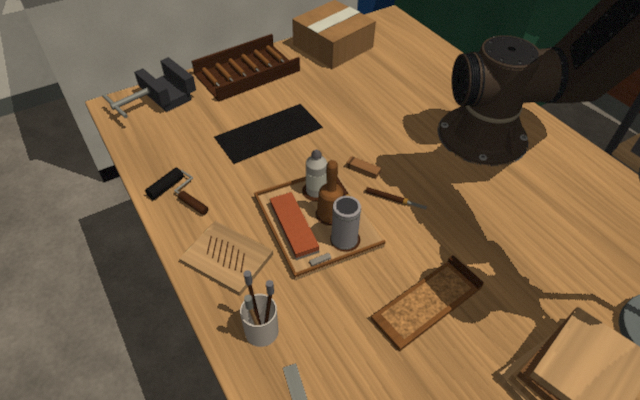

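The top view shows the tray, with the tin at (266,209), the mallet at (309,219), the bottle at (349,225) and the stone at about (314,173). The mat is on the right at about (478,233) and the holder on the left at about (163,240), with its stop at the bottom. The scene view agrees: stone (294,224), tin (346,205), mallet (332,172), bottle (317,155).

```bash
cat > h.py <<'E'
from workcell import ctrl
import cv2,numpy as np
def cam(n):
    p=ctrl.camera_params(n);return np.array(p["camera_matrix"]),np.array(p["extrinsics"])
def ray(n,uv,z):
    K,E=cam(n);d=E[:3,:3]@np.linalg.solve(K,[uv[0],uv[1],1.]);o=E[:3,3]
    return o+d*(z-o[2])/d[2]
def proj(n,P):
    K,E=cam(n);q=K@(E[:3,:3].T@(np.array(P)-E[:3,3]));return q[:2]/q[2]
def tri(uv1,uv2):
    A=[];b=[];
    M=np.zeros((3,3));v=np.zeros(3)
    for n,uv in(("top",uv1),("scene",uv2)):
        K,E=cam(n);d=E[:3,:3]@np.linalg.solve(K,[*uv,1.]);d/=np.linalg.norm(d);W=np.eye(3)-np.outer(d,d);M+=W;v+=W@E[:3,3]
    return np.linalg.solve(M,v)
def blob(mask,roi):
    m=np.zeros_like(mask);x0,y0,x1,y1=roi;m[y0:y1,x0:x1]=mask[y0:y1,x0:x1]
    c=max(cv2.findContours(m,cv2.RETR_EXTERNAL,cv2.CHAIN_APPROX_NONE)[0],key=cv2.contourArea);return c[:,0]
def rect(n,c,z):
    P=np.array([ray(n,p,z)[:2] for p in c.astype(float)],np.float32)
    (cx,cy),(w,h),a=cv2.minAreaRect(P*1000)
    B=cv2.boxPoints(((cx,cy),(w,h),a));e=[B[1]-B[0],B[2]-B[1]];l=max(e,key=np.linalg.norm)
    return np.round([cx,cy,w,h,np.degrees(np.arctan2(l[1],l[0]))%180],1)
E
python3 - <<'E'
from h import *
im=cv2.imread("pics/top0.png");hsv=cv2.cvtColor(im,cv2.COLOR_BGR2HSV)
H,S,V=[hsv[...,i].astype(int) for i in range(3)]
red=((H<9)&(S>130)&(V>90)).astype(np.uint8)*255
print("stone",rect("top",blob(red,(262,145,368,200)),.039))
blk=((V<45)).astype(np.uint8)*255
print("mat",rect("top",blob(blk,(430,155,530,310)),.003))
# holder/tray corners by eye, rays
c=im[135:275,235:395];cv2.imwrite("pics/tray.png",cv2.resize(c,None,fx=5,fy=4.2857,interpolation=cv2.INTER_CUBIC) if 0 else cv2.resize(c,None,fx=4,fy=4,interpolation=cv2.INTER_CUBIC))
c=im[175:310,130:200];cv2.imwrite("pics/hold.png",cv2.resize(c,None,fx=4,fy=4,interpolation=cv2.INTER_CUBIC))
for n,uvs,z in(("tray",[(260,146),(382,160),(368,264),(243,248)],.02),("holder",[(140,185),(183,183),(186,297),(141,298)],.018)):
    print(n,[np.round(ray("top",p,z)[:2]*1000,0).tolist() for p in uvs])
print("tin",ray("top",(266,206),.132),"mal",ray("top",(313,209),.187),"bot",ray("top",(352,220),.15))
E
```

```text
Traceback (most recent call last):
  File "h.py", line 18, in blob
    c=max(cv2.findContours(m,cv2.RETR_EXTERNAL,cv2.CHAIN_APPROX_NONE)[0],key=cv2.contourArea);return c[:,0]
ValueError: max() iterable argument is empty
```

```bash
cat > m1.py <<'E'
from h import *
im=cv2.imread("pics/top0.png");hsv=cv2.cvtColor(im,cv2.COLOR_BGR2HSV)
H,S,V=[hsv[...,i].astype(int) for i in range(3)]
print(hsv[173,314],hsv[165,300],hsv[150,314],hsv[230,478])
h0=hsv[173,314].astype(int)
red=((abs(H-h0[0])<4)&(S>h0[1]-35)).astype(np.uint8)*255
print("stone",rect("top",blob(red,(266,150,362,198)),.039))
blk=((V<60)).astype(np.uint8)*255
print("mat",rect("top",blob(blk,(430,155,530,310)),.003))
c=im[135:275,235:395];cv2.imwrite("pics/tray.png",cv2.resize(c,None,fx=4,fy=4,interpolation=cv2.INTER_CUBIC))
c=im[175:310,130:200];cv2.imwrite("pics/hold.png",cv2.resize(c,None,fx=4,fy=4,interpolation=cv2.INTER_CUBIC))
for n,uvs,z in(("tray",[(260,146),(382,160),(368,264),(243,248)],.02),("holder",[(140,185),(183,183),(186,297),(141,298)],.018)):
    print(n,[np.round(ray("top",p,z)[:2]*1000,0).tolist() for p in uvs])
print("tin",ray("top",(266,206),.132),"mal",ray("top",(313,209),.187),"bot",ray("top",(352,220),.15))
E
python3 m1.py
```

```text
[ 10 152 163] [ 10 152 163] [ 16 113 147] [15 31 33]
stone [642.2  24.6 180.8  60.7  81.2]
mat [ 527.3 -326.4  284.4  125.1    1.1]
tray [[703.0, 143.0], [677.0, -121.0], [455.0, -93.0], [482.0, 171.0]]
holder [[613.0, 400.0], [619.0, 307.0], [377.0, 287.0], [372.0, 382.0]]
tin [0.55887729 0.11151071 0.132     ] mal [0.54854653 0.01941556 0.187     ] bot [ 0.53376861 -0.05274683  0.15      ]
```

View pics/tray.png

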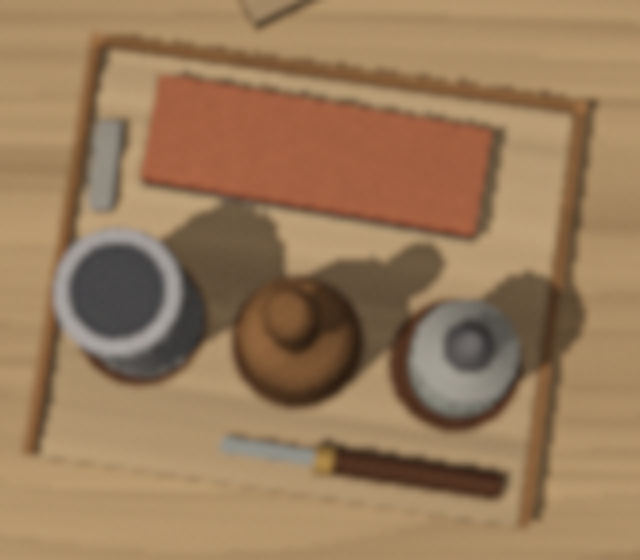

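View pics/hold.png

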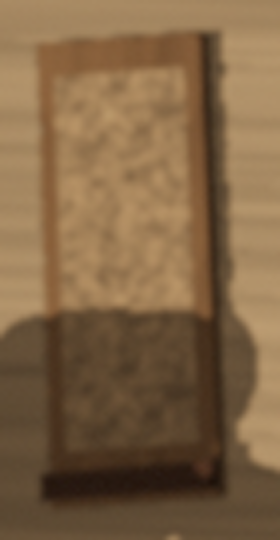

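The crops give these full-image pixels:
- **Tin rim centre:** about (264.6,207.4)
- **Mallet top:** about (307.4,212.9)
- **Bottle nozzle:** about (352.1,220.9)
- **Tray corners:** (258.4,144.1), (381.6,160.1), (367.9,265.4), (242.6,247.6)
- **Holder board:** far corners (139.1,185.9) and (180.4,183.4), with the stop's inner edge from (141.4,292.6) to (183.4,290.9)

I'll turn the tool first.

Request:
servo_tool(series=[{"az": 7.8, "dz": -0.5}, {"az": 7.8, "dz": -0.5}, {"az": 7.8, "dz": -0.5}, {"az": 7.8, "dz": -0.5}, {"az": 7.8}])

```text
invalid input
```

Request:
servo_tool(series=[{"az": 7.8}, {"az": 7.8}, {"az": 7.8}, {"az": 7.9}, {"az": 0}])

```text
invalid input
```

```bash
cat > m2.py <<'E'
from h import *
def P(uvs,z): return np.array([ray("top",p,z)[:2]*1000 for p in uvs])
T=P([(258.4,144.1),(381.6,160.1),(367.9,265.4),(242.6,247.6)],.022)
# tray outer corners in tray frame: (105,135),(105,-135),(-125,-135),(-125,135)
L=np.array([(105,135),(105,-135),(-125,-135),(-125,135)],float)
def fit(L,W):
    a,b=L-L.mean(0),W-W.mean(0);t=np.arctan2((a[:,0]*b[:,1]-a[:,1]*b[:,0]).sum(),(a*b).sum())
    R=np.array([[np.cos(t),-np.sin(t)],[np.sin(t),np.cos(t)]]);o=W.mean(0)-R@L.mean(0)
    return o,np.degrees(t),R,np.round(W-(L@R.T+o),1).tolist()
o,t,R,res=fit(L,T);print("tray",o,t,res)
for y in(85,0,-85):print("disc",y,R@[-45,y]+o)
print("tin",P([(264.6,207.4)],.132),"mal",P([(307.4,212.9)],.187),"bot",P([(352.1,220.9)],.15))
H=np.vstack([P([(139.1,185.9),(180.4,183.4)],.018),P([(141.4,292.6),(183.4,290.9)],.030)])
print(H)
o,t,R,res=fit(np.array([(125,45),(125,-45),(-105,45),(-105,-45)],float),H);print("holder",o,t,res,"home",R@[-12,0]+o)
s=ctrl.read_state();print(s["clock"],s["position"],s["orientation"])
E
python3 m2.py
```

```text
tray [589.41310348  25.34841781] -6.563053526751802 [[-2.4, -0.7], [-1.6, 1.3], [1.8, 1.6], [2.1, -2.2]]
disc 85 [554.42321093 114.93473048]
disc 0 [544.70800311  30.49176312]
disc -85 [534.9927953  -53.95120424]
tin [[556.11891022 114.09916266]] mal [[541.25040062  29.33801363]] bot [[532.08412574 -52.96003699]]
[[610.59960764 401.95210931]
 [617.89629543 312.63025521]
 [384.28283807 377.43665017]
 [389.91704562 289.8223499 ]]
holder [490.72363143 344.46473774] 5.713853528025089 [[-0.0, 0.3], [-1.7, 0.5], [2.5, -1.4], [-0.8, 0.6]] home [478.78325311 343.27001364]
0.1 [0.20997607 0.58844605 0.23078646] [-1.79942371e+02 -6.44192194e-03  1.60353780e+02]
```

Request:
servo_tool(series=[{"dx": 0, "dy": 0, "dz": -0.5, "ax": 0, "ay": 0, "az": 7.8, "hand": 8.5}, {"dx": 0, "dy": 0, "dz": -0.5, "ax": 0, "ay": 0, "az": 7.8, "hand": 8.5}, {"dx": 0, "dy": 0, "dz": -0.5, "ax": 0, "ay": 0, "az": 7.8, "hand": 8.5}, {"dx": 0, "dy": 0, "dz": -0.5, "ax": 0, "ay": 0, "az": 7.8, "hand": 8.5}, {"dx": 0, "dy": 0, "dz": 0, "ax": 0, "ay": 0, "az": 7.8, "hand": 8.5}])

```text
clock: 0.6
position: [0.2101, 0.5887, 0.2516]
orientation: [180.0, -0.0, 121.0]
wrist_force: [-0.8, -0.4, -0.0]
width: 0.0851
gripper_force: 0.0
```

Request:
servo_tool(series=[{"dx": 0, "dy": 0, "dz": 0, "ax": 0, "ay": 0, "az": 7.8, "hand": 8.5}, {"dx": 0, "dy": 0, "dz": 0, "ax": 0, "ay": 0, "az": 7.8, "hand": 8.5}, {"dx": 0, "dy": 0, "dz": 0, "ax": 0, "ay": 0, "az": 7.8, "hand": 8.5}, {"dx": 0, "dy": 0, "dz": 0, "ax": 0, "ay": 0, "az": 7.6, "hand": 8.5}, {"dx": -3, "dy": 2.5, "dz": 0, "ax": 0, "ay": 0, "az": 0, "hand": 8.5}])

```text
clock: 1.1
position: [0.2337, 0.5602, 0.2506]
orientation: [-180.0, -0.0, 90.2]
wrist_force: [1.7, 0.1, 0.1]
width: 0.085
gripper_force: 0.0
```

Request:
servo_tool(series=[{"dx": -4, "dy": 2.5, "dz": 0, "ax": 0, "ay": 0, "az": 0, "hand": 8.5}, {"dx": -4, "dy": 2.5, "dz": 0, "ax": 0, "ay": 0, "az": 0, "hand": 8.5}, {"dx": -4, "dy": 2.5, "dz": 0, "ax": 0, "ay": 0, "az": 0, "hand": 8.5}, {"dx": -4, "dy": 2.5, "dz": 0, "ax": 0, "ay": 0, "az": 0, "hand": 8.5}, {"dx": -4, "dy": 2.5, "dz": 0, "ax": 0, "ay": 0, "az": 0, "hand": 8.5}])

```text
clock: 1.6
position: [0.362, 0.3579, 0.2512]
orientation: [-180.0, 0.0, 90.4]
wrist_force: [0.9, 1.3, 0.9]
width: 0.0854
gripper_force: 0.0
```

Request:
servo_tool(series=[{"dx": -4, "dy": 2.5, "dz": 0, "ax": 0, "ay": 0, "az": 0, "hand": 8.5}, {"dx": -4, "dy": 2.5, "dz": 0, "ax": 0, "ay": 0, "az": 0, "hand": 8.5}, {"dx": -4, "dy": 2.5, "dz": 0, "ax": 0, "ay": 0, "az": 0, "hand": 8.5}, {"dx": -4, "dy": 2.5, "dz": 0, "ax": 0, "ay": 0, "az": 0, "hand": 8.5}, {"dx": -4, "dy": 2.5, "dz": 0, "ax": 0, "ay": 0, "az": 0, "hand": 8.5}])

```text
clock: 2.1
position: [0.4884, 0.1585, 0.2512]
orientation: [-180.0, -0.0, 90.4]
wrist_force: [0.4, 0.9, 0.5]
width: 0.0851
gripper_force: 0.0
```

Request:
servo_tool(series=[{"dx": -4, "dy": 2.5, "dz": 0, "ax": 0, "ay": 0, "az": 0, "hand": 8.5}, {"dx": -4, "dy": 2, "dz": 0, "ax": 0, "ay": 0, "az": 0, "hand": 8.5}, {"dx": -4, "dy": 0, "dz": 0, "ax": 0, "ay": 0, "az": 0, "hand": 8.5}, {"dx": -4, "dy": 0, "dz": 0, "ax": 0, "ay": 0, "az": 0, "hand": 8.5}, {"dx": -4, "dy": 0, "dz": 0, "ax": 0, "ay": 0, "az": 0, "hand": 8.5}])

```text
clock: 2.6
position: [0.5337, -0.041, 0.251]
orientation: [-180.0, -0.0, 90.4]
wrist_force: [0.3, -0.5, 1.3]
width: 0.0849
gripper_force: 0.0
```

Request:
servo_tool(series=[{"dx": -1.2, "dy": 0, "dz": 3, "ax": 0, "ay": 0, "az": 0.4, "hand": 8.5}, {"dx": 0, "dy": 0, "dz": 4, "ax": 0, "ay": 0, "az": 0, "hand": 8.5}, {"dx": 0, "dy": 0, "dz": 4, "ax": 0, "ay": 0, "az": 0, "hand": 8.5}, {"dx": 0, "dy": 0, "dz": 3.5, "ax": 0, "ay": 0, "az": 0, "hand": 8.5}, {"dx": 0, "dy": 0, "dz": 2.4, "ax": 0, "ay": 0, "az": 0, "hand": 8.5}])

```text
clock: 3.1
position: [0.5332, -0.0512, 0.0799]
orientation: [-179.9, -0.0, 89.9]
wrist_force: [-0.0, -0.7, 0.1]
width: 0.0849
gripper_force: 0.0
```

Request:
servo_tool(series=[{"dx": 0, "dy": 0, "dz": 0, "ax": 0, "ay": 0, "az": 0, "hand": 8.5}, {"dx": 0, "dy": 0, "dz": 0, "ax": 0, "ay": 0, "az": 0, "hand": 6}, {"dx": 0, "dy": 0, "dz": 0, "ax": 0, "ay": 0, "az": 0, "hand": 5.4}, {"dx": 0, "dy": 0, "dz": 0, "ax": 0, "ay": 0, "az": 0, "hand": 4.5}, {"dx": 0, "dy": 0, "dz": 0, "ax": 0, "ay": 0, "az": 0, "hand": 4.5}])

```text
clock: 3.6
position: [0.5346, -0.0514, 0.0841]
orientation: [179.9, 0.0, 90.0]
wrist_force: [-2.5, -0.1, 7.0]
width: 0.0504
gripper_force: 61.3
```

```bash
python3 - <<'E'
from h import *
a=ctrl.capture("scene")[:,:,::-1][80:280,220:420]
cv2.imwrite("pics/g1.png",cv2.resize(a,None,fx=3,fy=3,interpolation=cv2.INTER_CUBIC))
s=ctrl.read_state();print(s["position"],s["width"],s["gripper_force"],s["wrist_force"])
E
```

```text
[ 0.53459348 -0.05141464  0.08413169] 0.05024094383812064 61.26460298895836 [-1.90801782  0.40452265  7.38774406]
```

View pics/g1.png

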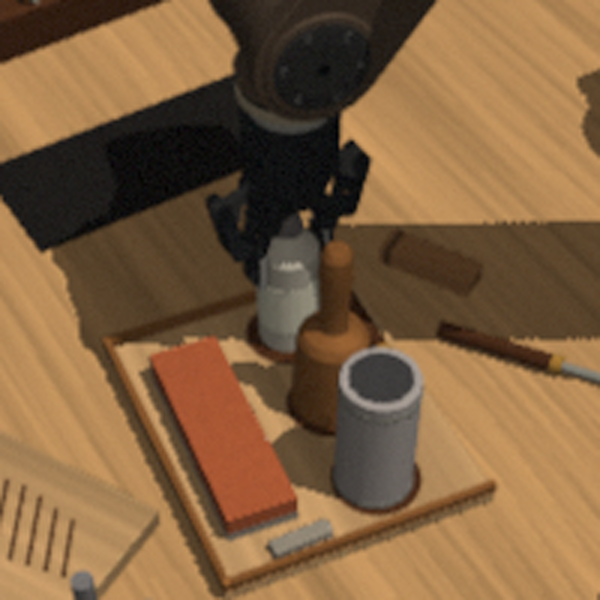

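The bottle is held at about crop (290,265), and everything else is undisturbed. I'll lift it and take it to the near end of the mat.

Request:
servo_tool(series=[{"dx": 0, "dy": 0, "dz": -0.8, "ax": 0, "ay": 0, "az": 0, "hand": 4.5}, {"dx": 0, "dy": 0, "dz": -2, "ax": 0, "ay": 0, "az": 0, "hand": 4.5}, {"dx": 0, "dy": 0, "dz": -2.2, "ax": 0, "ay": 0, "az": 0, "hand": 4.5}, {"dx": -1, "dy": 0, "dz": -1, "ax": 0, "ay": 0, "az": 0, "hand": 4.5}, {"dx": -2, "dy": -0.9, "dz": 0, "ax": 0, "ay": 0, "az": 0, "hand": 4.5}])

```text
clock: 4.15
position: [0.5263, -0.0816, 0.1444]
orientation: [179.8, 0.1, 90.1]
wrist_force: [-0.3, 0.7, -2.1]
width: 0.0502
gripper_force: 63.1
```

Request:
servo_tool(series=[{"dx": -3, "dy": -1.4, "dz": 0, "ax": 0, "ay": 0, "az": 0, "hand": 4.5}, {"dx": -3, "dy": -1.4, "dz": 0, "ax": 0, "ay": 0, "az": 0, "hand": 4.5}, {"dx": -3, "dy": -1.4, "dz": 0, "ax": 0, "ay": 0, "az": 0, "hand": 4.5}, {"dx": -3, "dy": -1.4, "dz": 0, "ax": 0, "ay": 0, "az": 0, "hand": 4.5}, {"dx": -3, "dy": -1.4, "dz": 0, "ax": 0, "ay": 0, "az": 0, "hand": 4.5}])

```text
clock: 4.65
position: [0.454, -0.2329, 0.1426]
orientation: [180.0, 0.0, 90.0]
wrist_force: [0.3, -0.4, -2.9]
width: 0.0501
gripper_force: 63.0
```

Request:
servo_tool(series=[{"dx": -3, "dy": -1.4, "dz": 0, "ax": 0, "ay": 0, "az": 0, "hand": 4.5}, {"dx": -3, "dy": -1, "dz": 0, "ax": 0, "ay": 0, "az": 0, "hand": 4.5}, {"dx": -2.5, "dy": -0.6, "dz": 0, "ax": 0, "ay": 0, "az": 0, "hand": 4.5}, {"dx": -1, "dy": 0, "dz": 0, "ax": 0, "ay": 0, "az": 0, "hand": 4.5}, {"dx": 0, "dy": 0, "dz": 0, "ax": 0, "ay": 0, "az": 0, "hand": 4.5}])

```text
clock: 5.15
position: [0.4246, -0.3274, 0.1423]
orientation: [180.0, 0.0, 89.9]
wrist_force: [1.0, 1.0, -2.3]
width: 0.0502
gripper_force: 63.0
```

```bash
python3 - <<'E'
from h import *
a=ctrl.capture("scene")[:,:,::-1][40:240,170:370]
cv2.imwrite("pics/g2.png",cv2.resize(a,None,fx=3,fy=3,interpolation=cv2.INTER_CUBIC))
s=ctrl.read_state();print(s["position"],s["width"],s["gripper_force"],s["wrist_force"],s["clock"])
E
```

```text
[ 0.42470291 -0.32628005  0.14224165] 0.050267224443444815 63.04630145430565 [ 0.43338851  0.82133093 -2.09745181] 5.2
```

View pics/g2.png

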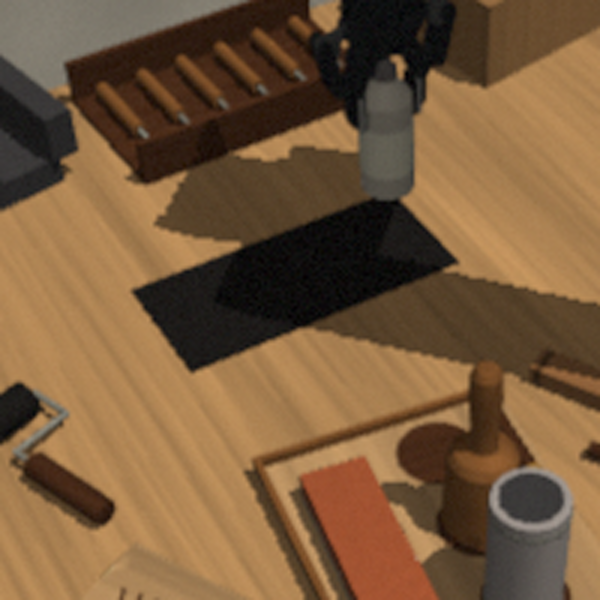

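The bottle hangs upright over the near end of the mat (crop (387,150)), and its disc in the tray is empty.

Request:
servo_tool(series=[{"dx": 0, "dy": 0, "dz": 2, "ax": 0, "ay": 0, "az": 0, "hand": 4.5}, {"dx": 0, "dy": 0, "dz": 2, "ax": 0, "ay": 0, "az": 0, "hand": 4.5}, {"dx": 0, "dy": 0, "dz": 1.6, "ax": 0, "ay": 0, "az": 0, "hand": 4.5}, {"dx": 0, "dy": 0, "dz": 0.8, "ax": 0, "ay": 0, "az": 0, "hand": 4.5}, {"dx": 0, "dy": 0, "dz": 0.2, "ax": 0, "ay": 0, "az": 0, "hand": 4.5}])

```text
clock: 5.7
position: [0.425, -0.3252, 0.0757]
orientation: [-179.9, -0.1, 90.0]
wrist_force: [0.1, 0.1, -2.8]
width: 0.0503
gripper_force: 63.0
```

Request:
servo_tool(series=[{"dx": 0, "dy": 0, "dz": 0, "ax": 0, "ay": 0, "az": 0, "hand": 4.5}, {"dx": 0, "dy": 0, "dz": 0, "ax": 0, "ay": 0, "az": 0, "hand": 5.2}, {"dx": 0, "dy": 0, "dz": 0, "ax": 0, "ay": 0, "az": 0, "hand": 6}, {"dx": 0, "dy": 0, "dz": 0, "ax": 0, "ay": 0, "az": 0, "hand": 7.5}, {"dx": 0, "dy": 0, "dz": 0, "ax": 0, "ay": 0, "az": 0, "hand": 8.5}])

```text
clock: 6.2
position: [0.425, -0.3264, 0.0767]
orientation: [180.0, 0.0, 90.0]
wrist_force: [0.7, -0.0, -0.1]
width: 0.0846
gripper_force: 0.0
```

Request:
servo_tool(series=[{"dx": 0, "dy": 0, "dz": -0.5, "ax": 0, "ay": 0, "az": 0, "hand": 8.5}, {"dx": 0, "dy": 0, "dz": -3, "ax": 0, "ay": 0, "az": 0, "hand": 8.5}, {"dx": 0, "dy": 0, "dz": -5, "ax": 0, "ay": 0, "az": 0, "hand": 8.5}, {"dx": 0, "dy": 0, "dz": -5, "ax": 0, "ay": 0, "az": 0, "hand": 8.5}, {"dx": 0, "dy": 0, "dz": -4, "ax": 0, "ay": 0, "az": 0, "hand": 8.5}])

```text
clock: 6.7
position: [0.4248, -0.3262, 0.2546]
orientation: [179.9, 0.1, 90.0]
wrist_force: [1.3, -0.3, 0.2]
width: 0.0849
gripper_force: 0.0
```

Request:
servo_tool(series=[{"dx": 3.6, "dy": 1.2, "dz": 0, "ax": 0, "ay": 0, "az": 0, "hand": 8.5}, {"dx": 3.6, "dy": 1.2, "dz": 0, "ax": 0, "ay": 0, "az": 0, "hand": 8.5}, {"dx": 3.6, "dy": 1.2, "dz": 0, "ax": 0, "ay": 0, "az": 0, "hand": 8.5}, {"dx": 3.6, "dy": 1.2, "dz": 0, "ax": 0, "ay": 0, "az": 0, "hand": 8.5}, {"dx": 3.6, "dy": 1.2, "dz": 0, "ax": 0, "ay": 0, "az": 0, "hand": 8.5}])

```text
clock: 7.2
position: [0.4852, -0.1448, 0.2519]
orientation: [180.0, 0.0, 89.9]
wrist_force: [0.5, 0.3, 0.8]
width: 0.0852
gripper_force: 0.0
```

Request:
servo_tool(series=[{"dx": 3.6, "dy": 1.2, "dz": 0, "ax": 0, "ay": 0, "az": 0, "hand": 8.5}, {"dx": 3.6, "dy": 1.2, "dz": 0, "ax": 0, "ay": 0, "az": 0, "hand": 8.5}, {"dx": 3.6, "dy": 1.2, "dz": 0, "ax": 0, "ay": 0, "az": 0, "hand": 8.5}, {"dx": 3.6, "dy": 1.2, "dz": 0, "ax": 0, "ay": 0, "az": 0, "hand": 8.5}, {"dx": 3.2, "dy": 0.9, "dz": 0, "ax": 0, "ay": 0, "az": 0, "hand": 8.5}])

```text
clock: 7.7
position: [0.5425, 0.0314, 0.2518]
orientation: [180.0, -0.0, 90.0]
wrist_force: [0.1, -0.9, -0.4]
width: 0.0849
gripper_force: 0.0
```

Request:
servo_tool(series=[{"dx": 0, "dy": 0, "dz": 0, "ax": 0, "ay": 0, "az": 0, "hand": 8.5}, {"dx": 0, "dy": 0, "dz": 4, "ax": 0, "ay": 0, "az": 0, "hand": 8.5}, {"dx": 0, "dy": 0, "dz": 4, "ax": 0, "ay": 0, "az": 0, "hand": 8.5}, {"dx": 0, "dy": 0, "dz": 3.5, "ax": 0, "ay": 0, "az": 0, "hand": 8.5}, {"dx": 0, "dy": 0, "dz": 1.6, "ax": 0, "ay": 0, "az": 0, "hand": 8.5}])

```text
clock: 8.2
position: [0.5409, 0.0292, 0.1179]
orientation: [-179.8, -0.0, 89.9]
wrist_force: [0.1, 0.6, -0.2]
width: 0.0846
gripper_force: 0.0
```

Request:
servo_tool(series=[{"dx": 0, "dy": 0, "dz": 0, "ax": 0, "ay": 0, "az": 0, "hand": 6}, {"dx": 0, "dy": 0, "dz": 0, "ax": 0, "ay": 0, "az": 0, "hand": 4}, {"dx": 0, "dy": 0, "dz": 0, "ax": 0, "ay": 0, "az": 0, "hand": 3}, {"dx": 0, "dy": 0, "dz": 0, "ax": 0, "ay": 0, "az": 0, "hand": 2}, {"dx": 0, "dy": 0, "dz": 0, "ax": 0, "ay": 0, "az": 0, "hand": 1.5}])

```text
clock: 8.7
position: [0.5429, 0.0296, 0.1216]
orientation: [179.8, 0.0, 90.0]
wrist_force: [1.2, 0.7, 6.2]
width: 0.025
gripper_force: 58.4
```

Request:
servo_tool(series=[{"dx": 0, "dy": 0, "dz": 0, "ax": 0, "ay": 0, "az": 0, "hand": 1.5}, {"dx": 0, "dy": 0, "dz": 0, "ax": 0, "ay": 0, "az": 0, "hand": 1.5}, {"dx": 0, "dy": 0, "dz": 0, "ax": 0, "ay": 0, "az": 0, "hand": 1.5}])

```text
clock: 9.0
position: [0.543, 0.0296, 0.1216]
orientation: [179.8, 0.0, 90.0]
wrist_force: [1.0, 0.2, 6.8]
width: 0.0245
gripper_force: 58.4
```

```bash
python3 - <<'E'
from h import *
a=ctrl.capture("scene")[:,:,::-1][80:280,200:400]
cv2.imwrite("pics/g3.png",cv2.resize(a,None,fx=3,fy=3,interpolation=cv2.INTER_CUBIC))
s=ctrl.read_state();print(s["position"],s["width"],s["gripper_force"],s["wrist_force"],s["clock"])
E
```

```text
[0.54296787 0.02964225 0.12161687] 0.024624904657956012 58.41272388584912 [ 0.35751481 -0.54598908  6.43014791] 9.05
```

View pics/g3.png

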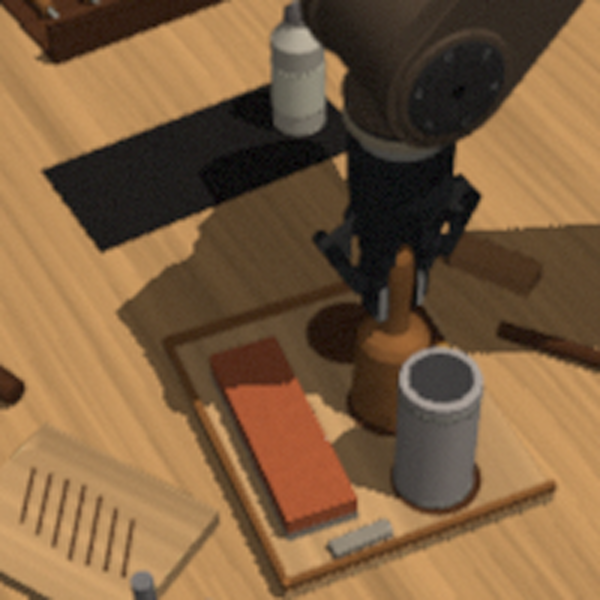

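The mallet handle is gripped at crop (400,290), and the bottle stands on the mat at (298,80).

Request:
servo_tool(series=[{"dx": 0, "dy": 0, "dz": -0.8, "ax": 0, "ay": 0, "az": 0, "hand": 1.5}, {"dx": 0, "dy": 0, "dz": -2, "ax": 0, "ay": 0, "az": 0, "hand": 1.5}, {"dx": 0, "dy": 0, "dz": -2.2, "ax": 0, "ay": 0, "az": 0, "hand": 1.5}, {"dx": -1, "dy": 0, "dz": -1, "ax": 0, "ay": 0, "az": 0, "hand": 1.5}, {"dx": -2, "dy": -0.3, "dz": 0, "ax": 0, "ay": 0, "az": 0, "hand": 1.5}])

```text
clock: 9.55
position: [0.5396, -0.0003, 0.1819]
orientation: [179.8, 0.0, 90.1]
wrist_force: [1.0, -0.9, -2.8]
width: 0.025
gripper_force: 59.1
```

Request:
servo_tool(series=[{"dx": -3, "dy": -0.2, "dz": 0, "ax": 0, "ay": 0, "az": 0, "hand": 1.5}, {"dx": -3, "dy": -0.2, "dz": 0, "ax": 0, "ay": 0, "az": 0, "hand": 1.5}, {"dx": -3, "dy": -0.2, "dz": 0, "ax": 0, "ay": 0, "az": 0, "hand": 1.5}, {"dx": -3, "dy": -0.2, "dz": 0, "ax": 0, "ay": 0, "az": 0, "hand": 1.5}, {"dx": -3, "dy": -0.2, "dz": 0, "ax": 0, "ay": 0, "az": 0, "hand": 1.5}])

```text
clock: 10.05
position: [0.5284, -0.152, 0.1802]
orientation: [-180.0, -0.0, 90.0]
wrist_force: [0.6, 0.7, -2.7]
width: 0.0249
gripper_force: 59.1
```

Request:
servo_tool(series=[{"dx": -3, "dy": 0, "dz": 0, "ax": 0, "ay": 0, "az": 0, "hand": 1.5}, {"dx": -3, "dy": 0, "dz": 0, "ax": 0, "ay": 0, "az": 0, "hand": 1.5}, {"dx": -3, "dy": 0, "dz": 0, "ax": 0, "ay": 0, "az": 0, "hand": 1.5}, {"dx": -3, "dy": 0, "dz": 0, "ax": 0, "ay": 0, "az": 0, "hand": 1.5}, {"dx": -2.5, "dy": 0, "dz": 0, "ax": 0, "ay": 0, "az": 0, "hand": 1.5}])

```text
clock: 10.55
position: [0.5281, -0.2974, 0.18]
orientation: [-180.0, -0.0, 89.9]
wrist_force: [0.1, 1.1, -2.7]
width: 0.0247
gripper_force: 59.1
```

Request:
servo_tool(series=[{"dx": -2, "dy": 0, "dz": 0, "ax": 0, "ay": 0, "az": 0, "hand": 1.5}, {"dx": -1, "dy": 0, "dz": 0, "ax": 0, "ay": 0, "az": 0, "hand": 1.5}, {"dx": 0, "dy": 0, "dz": 0, "ax": 0, "ay": 0, "az": 0, "hand": 1.5}, {"dx": 0, "dy": 0, "dz": 0, "ax": 0, "ay": 0, "az": 0, "hand": 1.5}])

```text
clock: 10.95
position: [0.5287, -0.3246, 0.1801]
orientation: [-180.0, -0.0, 90.0]
wrist_force: [-0.7, 0.4, -3.3]
width: 0.0252
gripper_force: 59.1
```

Request:
servo_tool(series=[{"dx": 0, "dy": 0, "dz": 2, "ax": 0, "ay": 0, "az": 0, "hand": 1.5}, {"dx": 0, "dy": 0, "dz": 2, "ax": 0, "ay": 0, "az": 0, "hand": 1.5}, {"dx": 0, "dy": 0, "dz": 1.6, "ax": 0, "ay": 0, "az": 0, "hand": 1.5}, {"dx": 0, "dy": 0, "dz": 0.8, "ax": 0, "ay": 0, "az": 0, "hand": 1.5}, {"dx": 0, "dy": 0, "dz": 0.2, "ax": 0, "ay": 0, "az": 0, "hand": 1.5}])

```text
clock: 11.45
position: [0.5289, -0.3244, 0.1137]
orientation: [-179.9, -0.1, 90.0]
wrist_force: [-0.3, -0.1, -2.5]
width: 0.0245
gripper_force: 59.1
```

Request:
servo_tool(series=[{"dx": 0, "dy": 0, "dz": 0, "ax": 0, "ay": 0, "az": 0, "hand": 1.5}, {"dx": 0, "dy": 0, "dz": 0, "ax": 0, "ay": 0, "az": 0, "hand": 3}, {"dx": 0, "dy": 0, "dz": 0, "ax": 0, "ay": 0, "az": 0, "hand": 4.5}, {"dx": 0, "dy": 0, "dz": 0, "ax": 0, "ay": 0, "az": 0, "hand": 7}, {"dx": 0, "dy": 0, "dz": 0, "ax": 0, "ay": 0, "az": 0, "hand": 8.5}])

```text
clock: 11.95
position: [0.529, -0.3254, 0.1147]
orientation: [180.0, 0.0, 90.0]
wrist_force: [-0.1, 0.7, 0.5]
width: 0.0722
gripper_force: 0.0
```

Request:
servo_tool(series=[{"dx": 0, "dy": 0, "dz": 0, "ax": 0, "ay": 0, "az": 0, "hand": 8.5}, {"dx": 0, "dy": 0, "dz": -3, "ax": 0, "ay": 0, "az": 0, "hand": 8.5}, {"dx": 0, "dy": 0, "dz": -5, "ax": 0, "ay": 0, "az": 0, "hand": 8.5}, {"dx": 0, "dy": 0, "dz": -4, "ax": 0, "ay": 0, "az": 0, "hand": 8.5}, {"dx": 0, "dy": 0, "dz": -2, "ax": 0, "ay": 0, "az": 0, "hand": 8.5}])

```text
clock: 12.45
position: [0.5295, -0.3257, 0.2582]
orientation: [179.8, 0.2, 90.0]
wrist_force: [-0.5, -1.0, 0.5]
width: 0.0849
gripper_force: 0.0
```

Request:
servo_tool(series=[{"dx": 4, "dy": 0.5, "dz": 0, "ax": 0, "ay": 0, "az": 0, "hand": 8.5}, {"dx": 4, "dy": 0.5, "dz": 0, "ax": 0, "ay": 0, "az": 0, "hand": 8.5}, {"dx": 4, "dy": 0.5, "dz": 0, "ax": 0, "ay": 0, "az": 0, "hand": 8.5}, {"dx": 4, "dy": 0.5, "dz": 0, "ax": 0, "ay": 0, "az": 0, "hand": 8.5}, {"dx": 4, "dy": 0.5, "dz": 0, "ax": 0, "ay": 0, "az": 0, "hand": 8.5}])

```text
clock: 12.95
position: [0.554, -0.1238, 0.2545]
orientation: [180.0, 0.0, 89.9]
wrist_force: [0.4, -0.7, 0.7]
width: 0.0852
gripper_force: 0.0
```

Request:
servo_tool(series=[{"dx": 4, "dy": 0.2, "dz": 0, "ax": 0, "ay": 0, "az": 0, "hand": 8.5}, {"dx": 4, "dy": 0, "dz": 0, "ax": 0, "ay": 0, "az": 0, "hand": 8.5}, {"dx": 4, "dy": 0, "dz": 0, "ax": 0, "ay": 0, "az": 0, "hand": 8.5}, {"dx": 4, "dy": 0, "dz": 0, "ax": 0, "ay": 0, "az": 0, "hand": 8.5}, {"dx": 4, "dy": 0, "dz": 0, "ax": 0, "ay": 0, "az": 0, "hand": 8.5}])

```text
clock: 13.45
position: [0.5559, 0.0763, 0.2545]
orientation: [180.0, -0.0, 90.0]
wrist_force: [0.9, -1.4, 0.3]
width: 0.0851
gripper_force: 0.0
```

Request:
servo_tool(series=[{"dx": 3.9, "dy": 0, "dz": 0, "ax": 0, "ay": 0, "az": 0, "hand": 8.5}, {"dx": 0, "dy": 0, "dz": 0, "ax": 0, "ay": 0, "az": 0, "hand": 8.5}, {"dx": 0, "dy": 0, "dz": 0, "ax": 0, "ay": 0, "az": 0, "hand": 8.5}])

```text
clock: 13.75
position: [0.556, 0.1143, 0.2543]
orientation: [-180.0, 0.0, 90.1]
wrist_force: [-0.1, -1.2, -0.2]
width: 0.085
gripper_force: 0.0
```

Request:
servo_tool(series=[{"dx": 0, "dy": 0, "dz": 3, "ax": 0, "ay": 0, "az": 0, "hand": 8.5}, {"dx": 0, "dy": 0, "dz": 4, "ax": 0, "ay": 0, "az": 0, "hand": 8.5}, {"dx": 0, "dy": 0, "dz": 4, "ax": 0, "ay": 0, "az": 0, "hand": 8.5}, {"dx": 0, "dy": 0, "dz": 4, "ax": 0, "ay": 0, "az": 0, "hand": 8.5}, {"dx": 0, "dy": 0, "dz": 2.6, "ax": 0, "ay": 0, "az": 0, "hand": 8.5}])

```text
clock: 14.25
position: [0.5555, 0.1121, 0.0759]
orientation: [-179.9, 0.0, 89.9]
wrist_force: [-0.1, 0.2, 1.0]
width: 0.085
gripper_force: 0.0
```

Request:
servo_tool(series=[{"dx": 0, "dy": 0, "dz": 0, "ax": 0, "ay": 0, "az": 0, "hand": 8.5}, {"dx": 0, "dy": 0, "dz": 0, "ax": 0, "ay": 0, "az": 0, "hand": 7}, {"dx": 0, "dy": 0, "dz": 0, "ax": 0, "ay": 0, "az": 0, "hand": 6.4}, {"dx": 0, "dy": 0, "dz": 0, "ax": 0, "ay": 0, "az": 0, "hand": 5.5}, {"dx": 0, "dy": 0, "dz": 0, "ax": 0, "ay": 0, "az": 0, "hand": 5.5}])

```text
clock: 14.75
position: [0.5571, 0.1134, 0.0804]
orientation: [179.8, -0.0, 90.0]
wrist_force: [-0.1, -2.0, 7.6]
width: 0.0609
gripper_force: 64.6
```

Request:
servo_tool(series=[{"dx": 0, "dy": 0, "dz": 0, "ax": 0, "ay": 0, "az": 0, "hand": 5.5}, {"dx": 0, "dy": 0, "dz": 0, "ax": 0, "ay": 0, "az": 0, "hand": 5.5}])

```text
clock: 14.95
position: [0.5571, 0.1134, 0.0804]
orientation: [179.8, -0.0, 90.0]
wrist_force: [-0.3, -3.1, 7.9]
width: 0.0607
gripper_force: 64.6
```

Request:
servo_tool(series=[{"dx": 0, "dy": 0, "dz": -0.8, "ax": 0, "ay": 0, "az": 0, "hand": 5.5}, {"dx": 0, "dy": 0, "dz": -2, "ax": 0, "ay": 0, "az": 0, "hand": 5.5}, {"dx": 0, "dy": 0, "dz": -2.2, "ax": 0, "ay": 0, "az": 0, "hand": 5.5}, {"dx": -1, "dy": 0, "dz": -1, "ax": 0, "ay": 0, "az": 0, "hand": 5.5}, {"dx": -2, "dy": 0.8, "dz": 0, "ax": 0, "ay": 0, "az": 0, "hand": 5.5}])

```text
clock: 15.45
position: [0.564, 0.0838, 0.1404]
orientation: [179.9, -0.0, 90.1]
wrist_force: [-0.6, -0.8, -4.1]
width: 0.061
gripper_force: 66.2
```

Request:
servo_tool(series=[{"dx": -3, "dy": 1, "dz": 0, "ax": 0, "ay": 0, "az": 0, "hand": 5.5}, {"dx": -3, "dy": 1, "dz": 0, "ax": 0, "ay": 0, "az": 0, "hand": 5.5}, {"dx": -3, "dy": 1, "dz": 0, "ax": 0, "ay": 0, "az": 0, "hand": 5.5}, {"dx": -3, "dy": 1, "dz": 0, "ax": 0, "ay": 0, "az": 0, "hand": 5.5}, {"dx": -3, "dy": 1, "dz": 0, "ax": 0, "ay": 0, "az": 0, "hand": 5.5}])

```text
clock: 15.95
position: [0.6139, -0.0683, 0.1384]
orientation: [-180.0, -0.0, 89.9]
wrist_force: [1.5, 0.4, -3.5]
width: 0.0605
gripper_force: 66.2
```

Request:
servo_tool(series=[{"dx": -3, "dy": 1, "dz": 0, "ax": 0, "ay": 0, "az": 0, "hand": 5.5}, {"dx": -3, "dy": 1, "dz": 0, "ax": 0, "ay": 0, "az": 0, "hand": 5.5}, {"dx": -3, "dy": 0, "dz": 0, "ax": 0, "ay": 0, "az": 0, "hand": 5.5}, {"dx": -3, "dy": 0, "dz": 0, "ax": 0, "ay": 0, "az": 0, "hand": 5.5}, {"dx": -3, "dy": 0, "dz": 0, "ax": 0, "ay": 0, "az": 0, "hand": 5.5}])

```text
clock: 16.45
position: [0.6333, -0.2182, 0.1382]
orientation: [-180.0, -0.0, 90.0]
wrist_force: [0.6, -0.2, -3.2]
width: 0.0611
gripper_force: 66.3
```

Request:
servo_tool(series=[{"dx": -3, "dy": 0, "dz": 0, "ax": 0, "ay": 0, "az": 0, "hand": 5.5}, {"dx": -3, "dy": 0, "dz": 0, "ax": 0, "ay": 0, "az": 0, "hand": 5.5}, {"dx": -3, "dy": 0, "dz": 0, "ax": 0, "ay": 0, "az": 0, "hand": 5.5}, {"dx": -2, "dy": 0, "dz": 0, "ax": 0, "ay": 0, "az": 0, "hand": 5.5}, {"dx": 0, "dy": 0, "dz": 0, "ax": 0, "ay": 0, "az": 0, "hand": 5.5}])

```text
clock: 16.95
position: [0.6331, -0.3293, 0.138]
orientation: [-180.0, 0.0, 89.8]
wrist_force: [-1.1, 0.5, -3.2]
width: 0.061
gripper_force: 66.3
```

Request:
servo_tool(series=[{"dx": 0, "dy": 0, "dz": 0, "ax": 0, "ay": 0, "az": 0, "hand": 5.5}, {"dx": 0, "dy": 0, "dz": 0, "ax": 0, "ay": 0, "az": 0, "hand": 5.5}])

```text
clock: 17.15
position: [0.6338, -0.3255, 0.1382]
orientation: [-180.0, -0.0, 90.0]
wrist_force: [-0.1, 0.3, -3.5]
width: 0.0606
gripper_force: 66.3
```

Request:
servo_tool(series=[{"dx": 0, "dy": 0, "dz": 2, "ax": 0, "ay": 0, "az": 0, "hand": 5.5}, {"dx": 0, "dy": 0, "dz": 2, "ax": 0, "ay": 0, "az": 0, "hand": 5.5}, {"dx": 0, "dy": 0, "dz": 1.6, "ax": 0, "ay": 0, "az": 0, "hand": 5.5}, {"dx": 0, "dy": 0, "dz": 0.8, "ax": 0, "ay": 0, "az": 0, "hand": 5.5}, {"dx": 0, "dy": 0, "dz": 0.2, "ax": 0, "ay": 0, "az": 0, "hand": 5.5}])

```text
clock: 17.65
position: [0.6338, -0.3258, 0.0716]
orientation: [-179.9, -0.0, 90.0]
wrist_force: [0.4, 0.4, -3.5]
width: 0.0608
gripper_force: 66.8
```

Request:
servo_tool(series=[{"dx": 0, "dy": 0, "dz": 0, "ax": 0, "ay": 0, "az": 0, "hand": 5.5}, {"dx": 0, "dy": 0, "dz": 0, "ax": 0, "ay": 0, "az": 0, "hand": 6.5}, {"dx": 0, "dy": 0, "dz": 0, "ax": 0, "ay": 0, "az": 0, "hand": 7.2}, {"dx": 0, "dy": 0, "dz": 0, "ax": 0, "ay": 0, "az": 0, "hand": 8}, {"dx": 0, "dy": 0, "dz": 0, "ax": 0, "ay": 0, "az": 0, "hand": 8.5}])

```text
clock: 18.15
position: [0.634, -0.3265, 0.0728]
orientation: [180.0, 0.0, 90.0]
wrist_force: [0.6, -1.0, -0.1]
width: 0.0851
gripper_force: 0.0
```

Request:
servo_tool(series=[{"dx": 0, "dy": 0, "dz": -1, "ax": 0, "ay": 0, "az": 0, "hand": 8.5}, {"dx": 0, "dy": 0, "dz": -4, "ax": 0, "ay": 0, "az": 0, "hand": 8.5}, {"dx": 0, "dy": 0, "dz": -5, "ax": 0, "ay": 0, "az": 0, "hand": 8.5}, {"dx": 0, "dy": 0, "dz": -5, "ax": 0, "ay": 0, "az": 0, "hand": 8.5}, {"dx": 0, "dy": 0, "dz": -3, "ax": 0, "ay": 0, "az": 0, "hand": 8.5}])

```text
clock: 18.65
position: [0.6344, -0.3266, 0.2578]
orientation: [179.7, 0.2, 90.0]
wrist_force: [-0.3, 0.0, -0.2]
width: 0.0849
gripper_force: 0.0
```

Request:
servo_tool(series=[{"dx": 4, "dy": 0, "dz": 0, "ax": 0, "ay": 0, "az": 0, "hand": 8.5}, {"dx": 4, "dy": 0, "dz": 0, "ax": 0, "ay": 0, "az": 0, "hand": 8.5}, {"dx": 4, "dy": 0, "dz": 0, "ax": 0, "ay": 0, "az": 0, "hand": 8.5}, {"dx": 4, "dy": 0, "dz": 0, "ax": 0, "ay": 0, "az": 0, "hand": 8.5}, {"dx": 4, "dy": 0, "dz": 0, "ax": 0, "ay": 0, "az": 0, "hand": 8.5}])

```text
clock: 19.15
position: [0.6338, -0.1249, 0.2533]
orientation: [179.9, 0.0, 89.9]
wrist_force: [1.0, -0.6, 0.2]
width: 0.085
gripper_force: 0.0
```

```bash
python3 - <<'E'
from h import *
a=ctrl.capture("scene")[:,:,::-1];cv2.imwrite("pics/s4.png",a)
t=np.ascontiguousarray(ctrl.capture("top")[:,:,::-1]);cv2.imwrite("pics/t4.png",t)
cv2.imwrite("pics/c4.png",np.vstack([a[60:300,130:530],t[130:320,230:530][:, :].copy() if 0 else cv2.resize(t[130:310,230:530],(400,240))]))
hsv=cv2.cvtColor(t,cv2.COLOR_BGR2HSV);H,S,V=[hsv[...,i].astype(int) for i in range(3)]
red=((abs(H-10)<4)&(S>117)).astype(np.uint8)*255
print(rect("top",blob(red,(266,150,362,198)),.039))
s=ctrl.read_state();print(s["position"],s["clock"])
E
```

```text
[643.5  33.8 161.   59.6  81.3]
[ 0.63392683 -0.12210673  0.25362601] 19.25
```

View pics/c4.png

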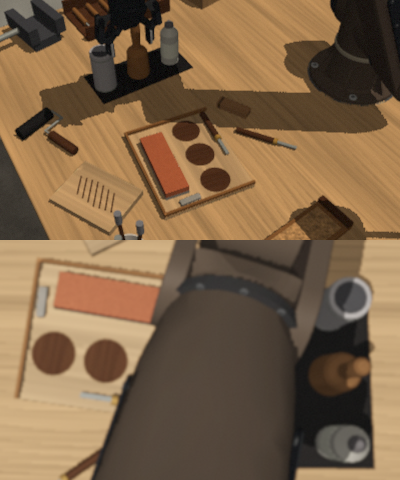

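All three stand on the mat: tin (103,72), mallet (138,60) and bottle (169,45) in the upper half of the picture. The stone has not moved and the discs are free. Next is the stone. I'll take a shallow grip first, because the back rim leaves little room for the fingers.

Request:
servo_tool(series=[{"dx": 4, "dy": 0.9, "dz": 0, "ax": 0, "ay": 0, "az": 0, "hand": 6.9}, {"dx": 4, "dy": 0, "dz": 0, "ax": 0, "ay": 0, "az": 0, "hand": 6.9}, {"dx": 4, "dy": 0, "dz": 0, "ax": 0, "ay": 0, "az": 0, "hand": 6.9}, {"dx": 2.7, "dy": 0, "dz": 0, "ax": 0, "ay": 0, "az": 4.4, "hand": 6.9}, {"dx": 0, "dy": 0, "dz": 0, "ax": 0, "ay": 0, "az": 4.4, "hand": 6.9}])

```text
clock: 19.75
position: [0.643, 0.0235, 0.2532]
orientation: [180.0, -0.0, 81.2]
wrist_force: [0.3, -0.5, -0.7]
width: 0.0688
gripper_force: 0.0
```

Request:
servo_tool(series=[{"dx": 0, "dy": 0, "dz": 3, "ax": 0, "ay": 0, "az": 0, "hand": 6.9}, {"dx": 0, "dy": 0, "dz": 5, "ax": 0, "ay": 0, "az": 0, "hand": 6.9}, {"dx": 0, "dy": 0, "dz": 5, "ax": 0, "ay": 0, "az": 0, "hand": 6.9}, {"dx": 0, "dy": 0, "dz": 3, "ax": 0, "ay": 0, "az": 0, "hand": 6.9}, {"dx": 0, "dy": 0, "dz": 1.5, "ax": 0, "ay": 0, "az": 0, "hand": 6.9}])

```text
clock: 20.25
position: [0.6424, 0.0202, 0.075]
orientation: [-179.8, 0.0, 81.1]
wrist_force: [0.8, -0.4, -0.2]
width: 0.0689
gripper_force: 0.0
```

Request:
servo_tool(series=[{"dx": 0, "dy": 0, "dz": 0, "ax": 0, "ay": 0, "az": 0, "hand": 6.9}, {"dx": 0, "dy": 0, "dz": 0, "ax": 0, "ay": 0, "az": 0, "hand": 6.9}])

```text
clock: 20.45
position: [0.644, 0.0204, 0.0789]
orientation: [179.9, -0.0, 81.2]
wrist_force: [-0.3, 0.6, 0.7]
width: 0.0688
gripper_force: 0.0
```

```bash
python3 - <<'E'
from h import *
a=ctrl.capture("scene")[:,:,::-1][120:300,220:420]
cv2.imwrite("pics/g5.png",cv2.resize(a,None,fx=3,fy=3,interpolation=cv2.INTER_CUBIC))
s=ctrl.read_state();print(s["position"],s["orientation"],s["width"],s["wrist_force"],s["clock"])
E
```

```text
[0.6441696 0.0204168 0.0792919] [ 1.79833587e+02 -1.84048169e-02  8.11530170e+01] 0.06921856752083258 [ 0.09815464  0.12478899 -0.32975623] 20.5
```

View pics/g5.png

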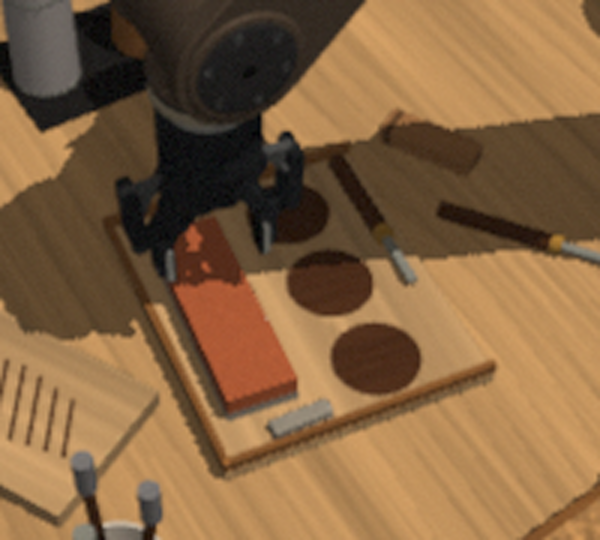

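The fingers straddle the stone, with tips at about crop (168,268) and (268,238). I'll go down to about 25 mm and close.

Request:
servo_tool(series=[{"dx": 0.4, "dy": 0, "dz": 2, "ax": 0, "ay": 0, "az": 0, "hand": 6.9}, {"dx": 0, "dy": 0, "dz": 1.5, "ax": 0, "ay": 0, "az": 0, "hand": 6.9}, {"dx": 0, "dy": 0, "dz": 1.2, "ax": 0, "ay": 0, "az": 0, "hand": 6.9}, {"dx": 0, "dy": 0, "dz": 0.7, "ax": 0, "ay": 0, "az": 0, "hand": 6.9}, {"dx": 0, "dy": 0, "dz": 0, "ax": 0, "ay": 0, "az": 0, "hand": 6.9}])

```text
clock: 21.0
position: [0.6435, 0.0245, 0.0225]
orientation: [-179.9, 0.0, 81.2]
wrist_force: [-0.6, -0.7, 0.1]
width: 0.0691
gripper_force: 0.0
```

Request:
servo_tool(series=[{"dx": 0, "dy": 0, "dz": 0, "ax": 0, "ay": 0, "az": 0, "hand": 6.2}, {"dx": 0, "dy": 0, "dz": 0, "ax": 0, "ay": 0, "az": 0, "hand": 5.5}, {"dx": 0, "dy": 0, "dz": 0, "ax": 0, "ay": 0, "az": 0, "hand": 5}, {"dx": 0, "dy": 0, "dz": 0, "ax": 0, "ay": 0, "az": 0, "hand": 5}, {"dx": 0, "dy": 0, "dz": 0, "ax": 0, "ay": 0, "az": 0, "hand": 5}])

```text
clock: 21.5
position: [0.644, 0.0245, 0.0243]
orientation: [179.9, -0.0, 81.2]
wrist_force: [-1.9, 0.3, 6.2]
width: 0.0566
gripper_force: 65.6
```

Request:
servo_tool(series=[{"dx": 0, "dy": 0, "dz": -0.5, "ax": 0, "ay": 0, "az": 0, "hand": 5}, {"dx": 0, "dy": 0, "dz": -0.5, "ax": 0, "ay": 0, "az": 0, "hand": 5}, {"dx": 0, "dy": -0.8, "dz": 0, "ax": 0, "ay": 0, "az": 0, "hand": 5}, {"dx": 0, "dy": -1, "dz": 0, "ax": 0, "ay": 0, "az": 0, "hand": 5}, {"dx": 0, "dy": -0.7, "dz": 0, "ax": 0, "ay": 0, "az": 0, "hand": 5}])

```text
clock: 22.0
position: [0.6175, 0.0287, 0.033]
orientation: [-179.9, 0.0, 81.2]
wrist_force: [-1.2, 1.0, -5.6]
width: 0.0559
gripper_force: 65.4
```

Request:
servo_tool(series=[{"dx": 0, "dy": 0, "dz": 0, "ax": 0, "ay": 0, "az": 0, "hand": 5}, {"dx": 0, "dy": 0, "dz": 0.5, "ax": 0, "ay": 0, "az": 0, "hand": 5}, {"dx": 0, "dy": 0, "dz": 0.4, "ax": 0, "ay": 0, "az": 0, "hand": 5}, {"dx": 0, "dy": 0, "dz": 0, "ax": 0, "ay": 0, "az": 0, "hand": 5}])

```text
clock: 22.4
position: [0.6193, 0.0284, 0.0243]
orientation: [180.0, -0.0, 81.2]
wrist_force: [-1.8, -0.1, 0.1]
width: 0.0561
gripper_force: 66.0
```

Request:
servo_tool(series=[{"dx": 0, "dy": 0, "dz": 0, "ax": 0, "ay": 0, "az": 0, "hand": 5.6}, {"dx": 0, "dy": 0, "dz": 0, "ax": 0, "ay": 0, "az": 0, "hand": 6.4}, {"dx": 0, "dy": 0, "dz": 0, "ax": 0, "ay": 0, "az": 0, "hand": 6.9}, {"dx": 0, "dy": 0, "dz": 0.5, "ax": 0, "ay": 0, "az": 0, "hand": 6.9}, {"dx": 0, "dy": 0, "dz": 0.4, "ax": 0, "ay": 0, "az": 0, "hand": 6.9}])

```text
clock: 22.9
position: [0.6191, 0.0284, 0.015]
orientation: [180.0, -0.0, 81.2]
wrist_force: [0.2, -0.5, -0.3]
width: 0.069
gripper_force: 0.0
```

Request:
servo_tool(series=[{"dx": 0, "dy": 0, "dz": 0, "ax": 0, "ay": 0, "az": 0, "hand": 6.9}, {"dx": 0, "dy": 0, "dz": 0, "ax": 0, "ay": 0, "az": 0, "hand": 5.8}, {"dx": 0, "dy": 0, "dz": 0, "ax": 0, "ay": 0, "az": 0, "hand": 5}, {"dx": 0, "dy": 0, "dz": 0, "ax": 0, "ay": 0, "az": 0, "hand": 5}, {"dx": 0, "dy": 0, "dz": 0, "ax": 0, "ay": 0, "az": 0, "hand": 5}])

```text
clock: 23.4
position: [0.6192, 0.0284, 0.0155]
orientation: [180.0, -0.0, 81.2]
wrist_force: [0.2, 0.2, 2.0]
width: 0.0569
gripper_force: 65.8
```

Request:
servo_tool(series=[{"dx": 0, "dy": 0, "dz": -1, "ax": 0, "ay": 0, "az": 0, "hand": 5}, {"dx": 0, "dy": 0, "dz": -2.5, "ax": 0, "ay": 0, "az": 0, "hand": 5}, {"dx": 0, "dy": 0, "dz": -3, "ax": 0, "ay": 0, "az": 0, "hand": 5}, {"dx": 0, "dy": 0, "dz": -2.5, "ax": 0, "ay": 0, "az": 2, "hand": 5}, {"dx": 0, "dy": 0, "dz": -1, "ax": 0, "ay": 0, "az": 5, "hand": 5}])

```text
clock: 23.9
position: [0.6194, 0.0284, 0.1179]
orientation: [179.9, -0.0, 74.1]
wrist_force: [-0.5, 0.6, -6.0]
width: 0.0567
gripper_force: 66.4
```

Request:
servo_tool(series=[{"dx": 0, "dy": 0, "dz": 0, "ax": 0, "ay": 0, "az": 7, "hand": 5}, {"dx": 0, "dy": 0, "dz": 0, "ax": 0, "ay": 0, "az": 7, "hand": 5}, {"dx": 0, "dy": 0, "dz": 0, "ax": 0, "ay": 0, "az": 7, "hand": 5}, {"dx": 0, "dy": 0, "dz": 0, "ax": 0, "ay": 0, "az": 7, "hand": 5}, {"dx": 0, "dy": 0, "dz": 0, "ax": 0, "ay": 0, "az": 7, "hand": 5}])

```text
clock: 24.4
position: [0.6185, 0.0285, 0.1152]
orientation: [-179.9, 0.0, 38.9]
wrist_force: [0.2, -0.2, -5.9]
width: 0.0567
gripper_force: 66.3
```

Request:
servo_tool(series=[{"dx": 0, "dy": 0, "dz": 0, "ax": 0, "ay": 0, "az": 7, "hand": 5}, {"dx": 0, "dy": 0, "dz": 0, "ax": 0, "ay": 0, "az": 7, "hand": 5}, {"dx": 0, "dy": 0, "dz": 0, "ax": 0, "ay": 0, "az": 7, "hand": 5}, {"dx": 0, "dy": 0, "dz": 0, "ax": 0, "ay": 0, "az": 7, "hand": 5}, {"dx": 0, "dy": 0, "dz": 0, "ax": 0, "ay": 0, "az": 5.5, "hand": 5}])

```text
clock: 24.9
position: [0.6185, 0.0285, 0.1152]
orientation: [-180.0, 0.1, 5.4]
wrist_force: [0.7, 0.8, -5.9]
width: 0.0563
gripper_force: 66.3
```

Request:
servo_tool(series=[{"dx": 0, "dy": 0, "dz": 0, "ax": 0, "ay": 0, "az": 0, "hand": 5}, {"dx": 0, "dy": 0, "dz": 0, "ax": 0, "ay": 0, "az": 0, "hand": 5}])

```text
clock: 25.1
position: [0.6187, 0.0284, 0.1153]
orientation: [-180.0, 0.0, 5.8]
wrist_force: [-0.2, 0.2, -5.1]
width: 0.0568
gripper_force: 66.3
```

```bash
python3 - <<'E'
from h import *
t=np.ascontiguousarray(ctrl.capture("top")[:,:,::-1]);cv2.imwrite("pics/t6.png",t)
cv2.imwrite("pics/s6.png",ctrl.capture("scene")[:,:,::-1])
s=ctrl.read_state();print(s["position"],s["orientation"],s["joint_pos"].round(1),s["clock"])
E
```

```text
[0.61888762 0.02841005 0.11527744] [-1.79992296e+02  1.69882964e-02  5.78639834e+00] [-3.5 35.2 96.6  0.  48.3 80.7] 25.2
```

```bash
python3 - <<'E'
import cv2,numpy as np
t=cv2.imread("pics/t6.png")[175:310,125:205];s=cv2.imread("pics/s6.png")[250:355,365:490]
a=cv2.resize(t,None,fx=4.4,fy=4.4,interpolation=cv2.INTER_CUBIC);b=cv2.resize(s,None,fx=3.5,fy=3.5,interpolation=cv2.INTER_CUBIC)
print(a.shape,b.shape)
c=np.zeros((max(a.shape[0],b.shape[0]),a.shape[1]+b.shape[1],3),np.uint8);c[:a.shape[0],:a.shape[1]]=a;c[:b.shape[0],a.shape[1]:]=b
cv2.imwrite("pics/c6.png",c)
E
```

```text
(594, 352, 3) (368, 438, 3)
```

View pics/c6.png

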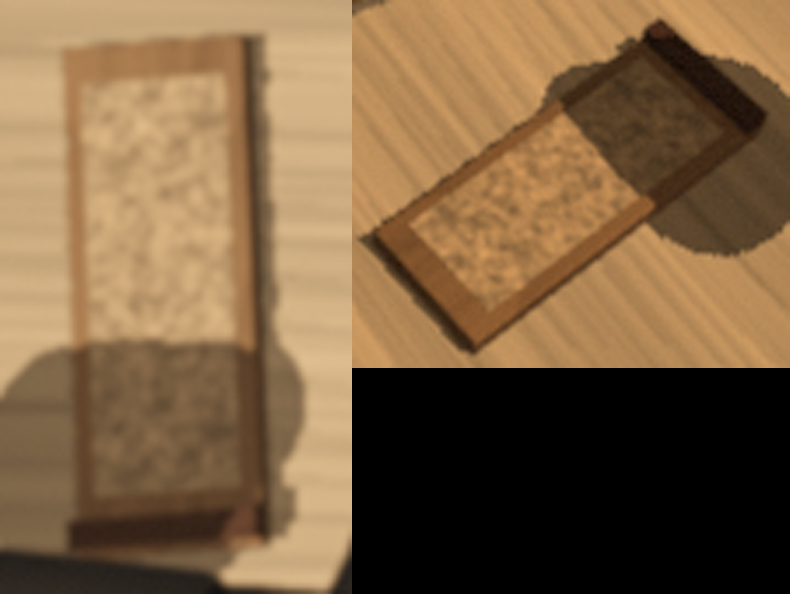

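Request:
servo_tool(series=[{"dx": -1, "dy": -2, "dz": 0, "ax": 0, "ay": 0, "az": 0, "hand": 5}, {"dx": -1, "dy": -3, "dz": 0, "ax": 0, "ay": 0, "az": 0, "hand": 5}, {"dx": -1, "dy": -3, "dz": 0, "ax": 0, "ay": 0, "az": 0, "hand": 5}, {"dx": -1, "dy": -3, "dz": 0, "ax": 0, "ay": 0, "az": 0, "hand": 5}, {"dx": -1, "dy": -3, "dz": 0, "ax": 0, "ay": 0, "az": 0, "hand": 5}])

```text
clock: 25.7
position: [0.5549, 0.1638, 0.1154]
orientation: [-180.0, -0.0, 5.7]
wrist_force: [-0.2, 0.4, -6.0]
width: 0.0567
gripper_force: 66.3
```

Request:
servo_tool(series=[{"dx": -1, "dy": -3, "dz": 0, "ax": 0, "ay": 0, "az": 0, "hand": 5}, {"dx": -1, "dy": -3, "dz": 0, "ax": 0, "ay": 0, "az": 0, "hand": 5}, {"dx": -1, "dy": -3, "dz": 0, "ax": 0, "ay": 0, "az": 0, "hand": 5}, {"dx": -1, "dy": -3, "dz": 0, "ax": 0, "ay": 0, "az": 0, "hand": 5}, {"dx": -0.8, "dy": -2.7, "dz": 0, "ax": 0, "ay": 0, "az": 0, "hand": 5}])

```text
clock: 26.2
position: [0.4924, 0.3056, 0.1154]
orientation: [-180.0, 0.0, 5.8]
wrist_force: [-0.2, 0.1, -5.7]
width: 0.0569
gripper_force: 66.3
```

Request:
servo_tool(series=[{"dx": -0.5, "dy": -2.5, "dz": 0, "ax": 0, "ay": 0, "az": 0, "hand": 5}, {"dx": -0.5, "dy": -1.5, "dz": 0, "ax": 0, "ay": 0, "az": 0, "hand": 5}, {"dx": 0, "dy": 0, "dz": 0, "ax": 0, "ay": 0, "az": 0, "hand": 5}, {"dx": 0, "dy": 0, "dz": 0, "ax": 0, "ay": 0, "az": 0, "hand": 5}])

```text
clock: 26.6
position: [0.4793, 0.3429, 0.1152]
orientation: [180.0, 0.0, 5.7]
wrist_force: [-0.1, -0.2, -4.7]
width: 0.0571
gripper_force: 66.4
```

```bash
cat > m3.py <<'E'
from h import *
s=ctrl.read_state();print(s["position"],s["orientation"],s["joint_pos"].round(1),s["clock"])
t=np.ascontiguousarray(ctrl.capture("top")[:,:,::-1]);cv2.imwrite("pics/t7.png",t)
a=np.ascontiguousarray(ctrl.capture("scene")[:,:,::-1]);cv2.imwrite("pics/s7.png",a)
E
python3 m3.py
```

```text
[0.47928136 0.34286373 0.11524276] [1.79987538e+02 7.66798295e-03 5.72383556e+00] [ 29.2  33.2 101.   -0.   45.8 113.4] 26.6
```

The clearer view gives the holder's far board corners at top-crop (63,47) and (246,37), and at scene-crop (378,233) and (473,345). The stop's outer top corners are at top-crop (70,548) and (267,540).

```bash
python3 - <<'E'
from h import *
ft=lambda p:((p[0]+.5)/4.4-.5+125,(p[1]+.5)/4.4-.5+175)
fs=lambda p:((p[0]-352+.5)/3.5-.5+365,(p[1]+.5)/3.5-.5+250)
print("far tri",tri(ft((63,47)),fs((473,345))),tri(ft((246,37)),fs((378,233))))
for p,z in(((63,47),.018),((246,37),.018),((70,548),.030),((267,540),.030)):print("top",p,ray("top",ft(p),z)[:2])
for p,z in(((473,345),.018),((378,233),.018),((765,117),.030),((660,22),.030),((750,133),.030),((643,38),.030)):print("scene",p,ray("scene",fs(p),z)[:2])
# stone in t7/s7
for n in("t7","s7"):
    im=cv2.imread(f"pics/{n}.png");hsv=cv2.cvtColor(im,cv2.COLOR_BGR2HSV);H,S,V=[hsv[...,i].astype(int) for i in range(3)]
    m=((H<13)&(S>125)).astype(np.uint8)*255
    roi=(100,150,240,330) if n=="t7" else (330,180,520,360)
    try:
        c=blob(m,roi);print(n,cv2.contourArea(c),cv2.minAreaRect(c))
    except Exception as e:print(e)
a=cv2.imread("pics/t7.png")[150:320,100:240];b=cv2.imread("pics/s7.png")[190:360,330:500]
cv2.imwrite("pics/c7.png",cv2.resize(np.hstack([a,b]),None,fx=2.5,fy=2.5,interpolation=cv2.INTER_CUBIC))
E
```

```text
far tri [0.61293184 0.40283515 0.01541393] [0.61878063 0.31482164 0.01232142]
top (63, 47) [0.61191251 0.40240697]
top (246, 37) [0.6187256  0.31241145]
top (70, 548) [0.37080887 0.37837097]
top (267, 540) [0.37683384 0.28512282]
scene (473, 345) [0.61461912 0.40312585]
scene (378, 233) [0.62008267 0.3177263 ]
scene (765, 117) [0.37283188 0.38106813]
scene (660, 22) [0.3806967  0.29324527]
scene (750, 133) [0.38885984 0.38477928]
scene (643, 38) [0.39846091 0.2971057 ]
t7 1060.0 ((156.58799743652344, 273.93792724609375), (50.41742706298828, 51.85792922973633), 85.76361083984375)
s7 1552.0 ((428.93243408203125, 274.5946044921875), (32.20240020751953, 56.6850471496582), 53.97262954711914)
```

View pics/c7.png

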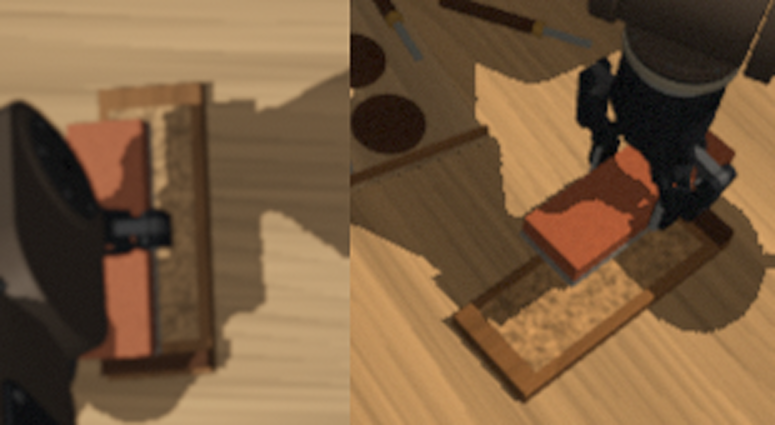

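The stone hangs level above the holder. Its top-view corners are at crop (68,125), (147,120) and (150,357). I'll compute where it sits in the grip.

```bash
python3 - <<'E'
from h import *
f=lambda p:((p[0]+.5)/2.5-.5+100,(p[1]+.5)/2.5-.5+150)
g=lambda p:((p[0]-350+.5)/2.5-.5+330,(p[1]+.5)/2.5-.5+190)
A,B,C=[ray("top",f(p),.1387)[:2] for p in((68,125),(147,120),(150,357))]
y=np.radians(5.75);ex=np.array([np.cos(y),np.sin(y)]);ey=np.array([-ex[1],ex[0]]);T=np.array([.4793,.3429])
for n,p in(("A",A),("B",B),("C",C)):print(n,p,((p-T)@ex).round(4),((p-T)@ey).round(4))
for n,p in(("farright",(575,270)),("farleft",(523,225))):
    q=ray("scene",g(p),.1387)[:2];print(n,q,((q-T)@ex).round(4),((q-T)@ey).round(4))
print(np.degrees(np.arctan2(*(B-C)[::-1])))
E
```

```text
A [0.5645314  0.37817225] 0.0883 0.0266
B [0.56967533 0.31749952] 0.0874 -0.0343
C [0.39080498 0.30400227] -0.0919 -0.0298
farright [0.56843578 0.37950436] 0.0924 0.0275
farleft [0.57778837 0.32811669] 0.0965 -0.0246
4.315263922812646
```

The stone is centred in the grip to about 2 mm. I'll shift it slightly, lower it, and tilt the far end up.

Request:
servo_tool(series=[{"dx": 0, "dy": -0.2, "dz": 1, "ax": 0, "ay": 0, "az": 0, "hand": 5}, {"dx": 0, "dy": 0, "dz": 2, "ax": 0, "ay": 3, "az": 0, "hand": 5}, {"dx": -0.1, "dy": 0, "dz": 2, "ax": 0, "ay": 5, "az": 0, "hand": 5}, {"dx": 0, "dy": 0, "dz": 0, "ax": 0, "ay": 6.3, "az": 0, "hand": 5}, {"dx": 0, "dy": 0, "dz": 0, "ax": 0, "ay": 0, "az": 0, "hand": 5}])

```text
clock: 27.2
position: [0.4771, 0.3441, 0.0637]
orientation: [179.9, -14.2, 5.7]
wrist_force: [-0.4, -0.7, -5.0]
width: 0.0566
gripper_force: 66.8
```

Request:
servo_tool(series=[{"dx": 0, "dy": 0, "dz": 0, "ax": 0, "ay": 0, "az": 0, "hand": 5}, {"dx": 0, "dy": 0, "dz": 0, "ax": 0, "ay": 0, "az": 0, "hand": 5}])

```text
clock: 27.4
position: [0.4801, 0.3452, 0.0656]
orientation: [-180.0, -14.3, 5.6]
wrist_force: [0.4, 0.8, -5.6]
width: 0.0567
gripper_force: 66.8
```

```bash
cat > e.py <<'E'
from h import *
s=ctrl.read_state();p=s["position"];r,pi,ya=np.radians(s["orientation"])
Rx=cv2.Rodrigues(np.array([r,0,0]))[0];Ry=cv2.Rodrigues(np.array([0,pi,0]))[0];Rz=cv2.Rodrigues(np.array([0,0,ya]))[0];R=Rz@Ry@Rx
y=np.radians(5.75);Rh=np.array([[np.cos(y),-np.sin(y),0],[np.sin(y),np.cos(y),0],[0,0,1]]);o=np.array([.4917,.3462,0])
def L(v):return (Rh.T@(p+R@np.array(v)-o)).round(4)
print(s["clock"],"tcp",L([0,0,0]),"end",L([-.09,0,.0035]),"orig",L([0,0,.0035]),"ori",s["orientation"].round(2),"F",s["wrist_force"].round(1),"axes",(Rh.T@R).round(3).tolist())
E
python3 e.py
```

```text
27.4 tcp [-0.0116  0.0002  0.0656] end [-0.098   0.0004  0.0401] orig [-0.0108  0.0002  0.0622] ori [-179.97  -14.26    5.62] F [ 0.4  0.8 -5.6] axes [[0.969, -0.002, 0.246], [-0.002, -1.0, -0.0], [0.246, -0.0, -0.969]]
```

Request:
servo_tool(series=[{"dx": -0.15, "dy": 0, "dz": 0.58, "ax": 0, "ay": 0, "az": 0, "hand": 5}, {"dx": -0.15, "dy": 0, "dz": 0.58, "ax": 0, "ay": 0, "az": 0, "hand": 5}, {"dx": -0.15, "dy": 0, "dz": 0.58, "ax": 0, "ay": 0, "az": 0, "hand": 5}, {"dx": -0.05, "dy": 0, "dz": 0.19, "ax": 0, "ay": 0, "az": 0, "hand": 5}, {"dx": 0, "dy": 0, "dz": 0, "ax": 0, "ay": 0, "az": 0, "hand": 5}])

```text
clock: 27.9
position: [0.479, 0.345, 0.0448]
orientation: [180.0, -14.2, 5.7]
wrist_force: [0.2, -0.2, -5.8]
width: 0.0566
gripper_force: 66.8
```

Request:
servo_tool(series=[{"dx": -0.05, "dy": 0, "dz": 0.19, "ax": 0, "ay": 0, "az": 0, "hand": 5}, {"dx": 0, "dy": 0, "dz": 0, "ax": 0, "ay": 0, "az": 0, "hand": 5}])

```text
clock: 28.1
position: [0.4792, 0.3452, 0.0434]
orientation: [-180.0, -14.3, 5.7]
wrist_force: [0.4, -0.4, -5.4]
width: 0.0568
gripper_force: 66.8
```

```bash
python3 e.py
```

```text
28.1 tcp [-0.0126  0.0003  0.0434] end [-0.0989  0.0004  0.0178] orig [-0.0117  0.0003  0.04  ] ori [-179.99  -14.31    5.66] F [ 0.4 -0.4 -5.4] axes [[0.969, -0.002, 0.247], [-0.002, -1.0, -0.0], [0.247, -0.0, -0.969]]
```

Nearly touching; another 2 mm at a time until the force shows contact.

Request:
servo_tool(series=[{"dx": -0.03, "dy": 0, "dz": 0.1, "ax": 0, "ay": 0, "az": 0, "hand": 5}, {"dx": -0.03, "dy": 0, "dz": 0.1, "ax": 0, "ay": 0, "az": 0, "hand": 5}, {"dx": 0, "dy": 0, "dz": 0, "ax": 0, "ay": 0, "az": 0, "hand": 5}])

```text
clock: 28.4
position: [0.4797, 0.3454, 0.042]
orientation: [-180.0, -14.4, 5.7]
wrist_force: [3.2, -1.7, 3.5]
width: 0.0565
gripper_force: 67.8
```

Request:
servo_tool(series=[{"dx": -0.03, "dy": 0, "dz": 0.1, "ax": 0, "ay": 0, "az": 0, "hand": 5}, {"dx": 0, "dy": 0, "dz": 0, "ax": 0, "ay": 0, "az": 0, "hand": 5}])

```text
clock: 28.6
position: [0.4797, 0.3455, 0.0408]
orientation: [-179.9, -14.4, 5.6]
wrist_force: [4.7, -0.2, 2.8]
width: 0.0565
gripper_force: 67.6
```

```bash
python3 e.py
```

```text
28.6 tcp [-0.012   0.0005  0.0408] end [-0.0983  0.0007  0.015 ] orig [-0.0111  0.0005  0.0374] ori [-179.94  -14.41    5.64] F [ 4.7 -0.2  2.8] axes [[0.969, -0.002, 0.249], [-0.002, -1.0, 0.001], [0.249, -0.001, -0.969]]
```

The force changed by about 8 N, so the end rests on the holder just inside the stop at a tilt of 0.25 rad. Now I'll pivot it down.

Request:
servo_tool(series=[{"dx": 0, "dy": 0, "dz": 0, "ax": 0, "ay": 0, "az": 0, "hand": 5}, {"dx": -0.02, "dy": 0, "dz": 0.12, "ax": 0, "ay": -1.8, "az": 0, "hand": 5}, {"dx": -0.02, "dy": 0, "dz": 0.13, "ax": 0, "ay": -1.8, "az": 0, "hand": 5}, {"dx": -0.04, "dy": 0, "dz": 0.27, "ax": 0, "ay": -1.8, "az": 0, "hand": 5}, {"dx": -0.03, "dy": 0, "dz": 0.28, "ax": 0, "ay": -1.8, "az": 0, "hand": 5}])

```text
clock: 29.1
position: [0.4784, 0.345, 0.0313]
orientation: [180.0, -6.9, 5.7]
wrist_force: [0.4, 0.2, -4.8]
width: 0.0566
gripper_force: 66.8
```

```bash
python3 e.py
```

```text
29.1 tcp [-0.0133  0.0001  0.0313] end [-0.1022  0.0003  0.0171] orig [-0.0129  0.0001  0.0279] ori [179.98  -6.91   5.66] F [ 0.4  0.2 -4.8] axes [[0.993, -0.002, 0.12], [-0.002, -1.0, -0.001], [0.12, 0.0, -0.993]]
```

Request:
servo_tool(series=[{"dx": 0.02, "dy": 0, "dz": 0.28, "ax": 0, "ay": -1.8, "az": 0, "hand": 5}, {"dx": 0.02, "dy": 0, "dz": 0.27, "ax": 0, "ay": -1.8, "az": 0, "hand": 5}, {"dx": 0.03, "dy": 0, "dz": 0.24, "ax": 0, "ay": -1.8, "az": 0, "hand": 5}, {"dx": 0.03, "dy": 0, "dz": 0.22, "ax": 0, "ay": -1.7, "az": 0, "hand": 5}, {"dx": 0, "dy": 0, "dz": 0, "ax": 0, "ay": 0, "az": 0, "hand": 5}])

```text
clock: 29.6
position: [0.4803, 0.3452, 0.0217]
orientation: [180.0, 0.2, 5.6]
wrist_force: [-3.9, 0.2, -0.0]
width: 0.0571
gripper_force: 67.8
```

```bash
python3 e.py
```

```text
29.6 tcp [-0.0114  0.0001  0.0217] end [-0.1014  0.0003  0.0184] orig [-0.0114  0.0001  0.0182] ori [179.97   0.18   5.64] F [-3.9  0.2 -0. ] axes [[1.0, -0.002, -0.003], [-0.002, -1.0, -0.001], [-0.003, 0.001, -1.0]]
```

Request:
servo_tool(series=[{"dx": 0, "dy": 0, "dz": 0, "ax": 0, "ay": 0, "az": 0, "hand": 5}, {"dx": 0, "dy": 0, "dz": 0, "ax": 0, "ay": 0, "az": 0, "hand": 5.8}, {"dx": 0, "dy": 0, "dz": 0, "ax": 0, "ay": 0, "az": 0, "hand": 6.6}, {"dx": 0, "dy": 0, "dz": 0, "ax": 0, "ay": 0, "az": 0, "hand": 7.2}, {"dx": 0, "dy": 0, "dz": 0, "ax": 0, "ay": 0, "az": 0, "hand": 7.2}])

```text
clock: 30.1
position: [0.4813, 0.3454, 0.0223]
orientation: [-180.0, -0.0, 5.7]
wrist_force: [0.7, -0.2, 0.9]
width: 0.0722
gripper_force: 0.0
```

Request:
servo_tool(series=[{"dx": 0, "dy": 0, "dz": -1, "ax": 0, "ay": 0, "az": 0, "hand": 7.2}, {"dx": 0, "dy": 0, "dz": -3, "ax": 0, "ay": 0, "az": 0, "hand": 7.2}, {"dx": 0, "dy": 0, "dz": -5, "ax": 0, "ay": 0, "az": 0, "hand": 8.5}, {"dx": 0, "dy": 0, "dz": -5, "ax": 0, "ay": 0, "az": 0, "hand": 8.5}, {"dx": 0, "dy": 0, "dz": -5, "ax": 0, "ay": 0, "az": 0, "hand": 8.5}])

```text
clock: 30.6
position: [0.4808, 0.3451, 0.215]
orientation: [-180.0, -0.0, 5.7]
wrist_force: [0.2, 0.6, -0.4]
width: 0.0849
gripper_force: 0.0
```

Request:
servo_tool(series=[{"dx": 0, "dy": 0, "dz": -4, "ax": 0, "ay": 0, "az": -4, "hand": 8.5}, {"dx": 0, "dy": 0, "dz": 0, "ax": 0, "ay": 0, "az": -8, "hand": 8.5}, {"dx": 0, "dy": 0, "dz": 0, "ax": 0, "ay": 0, "az": -8, "hand": 8.5}, {"dx": 0, "dy": 0, "dz": 0, "ax": 0, "ay": 0, "az": -8, "hand": 8.5}, {"dx": 0, "dy": 0, "dz": 0, "ax": 0, "ay": 0, "az": -8, "hand": 8.5}])

```text
clock: 31.1
position: [0.481, 0.3452, 0.2532]
orientation: [180.0, -0.1, 42.0]
wrist_force: [-0.1, -0.0, -0.1]
width: 0.0848
gripper_force: 0.0
```

Request:
servo_tool(series=[{"dx": 0, "dy": 0, "dz": 0, "ax": 0, "ay": 0, "az": -8, "hand": 8.5}, {"dx": 0, "dy": 0, "dz": 0, "ax": 0, "ay": 0, "az": -8, "hand": 8.5}, {"dx": 0, "dy": 0, "dz": 0, "ax": 0, "ay": 0, "az": -8, "hand": 8.5}, {"dx": 0, "dy": 0, "dz": 0, "ax": 0, "ay": 0, "az": -8, "hand": 8.5}, {"dx": 0, "dy": 0, "dz": 0, "ax": 0, "ay": 0, "az": -8, "hand": 8.5}])

```text
clock: 31.6
position: [0.481, 0.3453, 0.253]
orientation: [180.0, -0.0, 82.0]
wrist_force: [0.3, 0.3, 0.9]
width: 0.0847
gripper_force: 0.0
```

Request:
servo_tool(series=[{"dx": 0, "dy": 0, "dz": 0, "ax": 0, "ay": 0, "az": -8, "hand": 8.5}, {"dx": 0, "dy": 0, "dz": 0, "ax": 0, "ay": 0, "az": -0.4, "hand": 8.5}, {"dx": 0, "dy": 0, "dz": 0, "ax": 0, "ay": 0, "az": 0, "hand": 8.5}])

```text
clock: 31.9
position: [0.4811, 0.3453, 0.2527]
orientation: [180.0, -0.0, 89.8]
wrist_force: [-0.4, -0.7, 0.4]
width: 0.0855
gripper_force: 0.0
```

Request:
servo_tool(series=[{"dx": -3.2, "dy": 0.9, "dz": 0, "ax": 0, "ay": 0, "az": 0, "hand": 8.5}, {"dx": -4, "dy": 0.9, "dz": 0, "ax": 0, "ay": 0, "az": 0, "hand": 8.5}, {"dx": -4, "dy": 0.9, "dz": 0, "ax": 0, "ay": 0, "az": 0, "hand": 8.5}, {"dx": -4, "dy": 0.9, "dz": 0, "ax": 0, "ay": 0, "az": 0, "hand": 8.5}, {"dx": -4, "dy": 0.9, "dz": 0, "ax": 0, "ay": 0, "az": 0, "hand": 8.5}])

```text
clock: 32.4
position: [0.5264, 0.1519, 0.2526]
orientation: [180.0, -0.0, 89.8]
wrist_force: [0.6, -1.0, 0.1]
width: 0.0851
gripper_force: 0.0
```

Request:
servo_tool(series=[{"dx": -4, "dy": 0.9, "dz": 0, "ax": 0, "ay": 0, "az": 0, "hand": 8.5}, {"dx": -4, "dy": 0.9, "dz": 0, "ax": 0, "ay": 0, "az": 0, "hand": 8.5}, {"dx": -4, "dy": 0.9, "dz": 0, "ax": 0, "ay": 0, "az": 0, "hand": 8.5}, {"dx": -4, "dy": 0.9, "dz": 0, "ax": 0, "ay": 0, "az": 0, "hand": 8.5}, {"dx": -4, "dy": 0.9, "dz": 0, "ax": 0, "ay": 0, "az": 0, "hand": 8.5}])

```text
clock: 32.9
position: [0.5717, -0.0483, 0.2526]
orientation: [180.0, -0.0, 89.8]
wrist_force: [0.4, -0.5, 0.4]
width: 0.085
gripper_force: 0.0
```

Request:
servo_tool(series=[{"dx": -4, "dy": 0.9, "dz": 0, "ax": 0, "ay": 0, "az": 0, "hand": 8.5}, {"dx": -4, "dy": 0.9, "dz": 0, "ax": 0, "ay": 0, "az": 0, "hand": 8.5}, {"dx": -4, "dy": 0.9, "dz": 0, "ax": 0, "ay": 0, "az": 0, "hand": 8.5}, {"dx": -4, "dy": 0.9, "dz": 0, "ax": 0, "ay": 0, "az": 0, "hand": 8.5}, {"dx": -4, "dy": 0.9, "dz": 0, "ax": 0, "ay": 0, "az": 0, "hand": 8.5}])

```text
clock: 33.4
position: [0.6169, -0.2482, 0.2525]
orientation: [180.0, -0.0, 89.8]
wrist_force: [-0.1, 0.4, 0.3]
width: 0.085
gripper_force: 0.0
```

Request:
servo_tool(series=[{"dx": -4, "dy": 0.9, "dz": 0, "ax": 0, "ay": 0, "az": 0, "hand": 8.5}, {"dx": -4, "dy": 0.9, "dz": 0, "ax": 0, "ay": 0, "az": 0, "hand": 8.5}, {"dx": 0, "dy": 0, "dz": 0, "ax": 0, "ay": 0, "az": 0, "hand": 8.5}, {"dx": 0, "dy": 0, "dz": 0, "ax": 0, "ay": 0, "az": 0, "hand": 8.5}])

```text
clock: 33.8
position: [0.6345, -0.3271, 0.2517]
orientation: [-180.0, -0.0, 89.8]
wrist_force: [0.3, 1.0, -0.5]
width: 0.085
gripper_force: 0.0
```

```bash
cat > m8.py <<'E'
from h import *
t=np.ascontiguousarray(ctrl.capture("top")[:,:,::-1]);cv2.imwrite("pics/t8.png",t)
s=ctrl.read_state();print(s["position"],s["orientation"],s["clock"])
hsv=cv2.cvtColor(t,cv2.COLOR_BGR2HSV);H,S,V=[hsv[...,i].astype(int) for i in range(3)]
red=((abs(H-10)<5)&(S>125)).astype(np.uint8)*255
r=rect("top",blob(red,(135,180,195,300)),.045);print("stone",r)
y=np.radians(5.75);d=r[:2]/1000-[.4917,.3462];print("in holder",d[0]*np.cos(y)+d[1]*np.sin(y),-d[0]*np.sin(y)+d[1]*np.cos(y))
# discs
for n,(u,v) in(("tin",(269,219)),("mal",(309,222)),("bot",(351,228))):print(n,hsv[v,u])
a=np.hstack([t[175:310,125:395]]);cv2.imwrite("pics/c8.png",cv2.resize(a,None,fx=2.9,fy=2.9,interpolation=cv2.INTER_CUBIC))
E
python3 m8.py
```

```text
[ 0.6346091  -0.32615671  0.25196404] [-1.79970878e+02 -3.77152986e-02  8.99210624e+01] 33.85
stone [491.3 334.4 239.1  90.9   3.8]
in holder -0.0015802065343228796 -0.011700553290715959
tin [ 11 142  90]
mal [ 11 143  89]
bot [ 11 143  93]
```

View pics/c8.png

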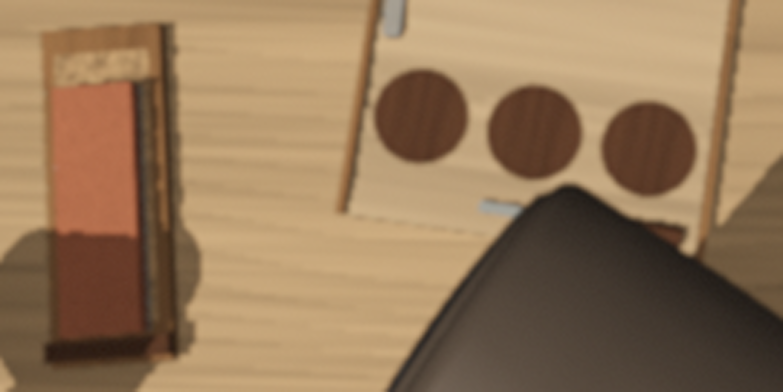

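The stone lies flat on the holder against the stop, with crop corners at about (53,87), (133,80), (143,335) and (55,340). The discs are at (421,115), (534,131) and (649,147).

```bash
python3 - <<'E'
from h import *
f=lambda p:((p[0]+.5)/2.9-.5+125,(p[1]+.5)/2.9-.5+175)
y=np.radians(5.75);R=np.array([[np.cos(y),np.sin(y)],[-np.sin(y),np.cos(y)]])
Q=np.array([R@(ray("top",f(p),.045)[:2]-[.4917,.3462]) for p in((53,87),(133,80),(143,335),(55,340))])
print(Q.round(4).tolist(),Q.mean(0))
t=cv2.imread("pics/t8.png");hsv=cv2.cvtColor(t,cv2.COLOR_BGR2HSV);H,S,V=[hsv[...,i].astype(int) for i in range(3)]
m=((S>120)&(V<115)).astype(np.uint8)*255
for n,roi in(("tin",(250,195,290,235)),("mal",(291,200,328,240)),("bot",(331,207,367,245))):
    c=blob(m,roi);P=np.array([ray("top",q,.012)[:2] for q in c.astype(float)]);M=cv2.moments((P*1e4).astype(np.float32)[:,None]);print(n,M["m10"]/M["m00"]/1e4,M["m01"]/M["m00"]/1e4,2*np.sqrt(abs(M["m00"])/np.pi)/1e4)
E
```

```text
[[0.0782, 0.0271], [0.0787, -0.0311], [-0.1038, -0.0308], [-0.1025, 0.0318]] [-0.01235532 -0.0007773 ]
tin 0.555052803924128 0.11787879038251114 0.06476334085673208
mal 0.5449446461890122 0.03371117394217815 0.0647403627998369
bot 0.534441328951986 -0.05069758514892561 0.06473233919662115
```

The stone is at (-12, -1) mm in the holder frame, as wanted. Next is the tin's return.

Request:
servo_tool(series=[{"dx": 0, "dy": 0, "dz": 3, "ax": 0, "ay": 0, "az": 0, "hand": 8.5}, {"dx": 0, "dy": 0, "dz": 4, "ax": 0, "ay": 0, "az": 0, "hand": 8.5}, {"dx": 0, "dy": 0, "dz": 4, "ax": 0, "ay": 0, "az": 0, "hand": 8.5}, {"dx": 0, "dy": 0, "dz": 4, "ax": 0, "ay": 0, "az": 0, "hand": 8.5}, {"dx": 0, "dy": 0, "dz": 2.9, "ax": 0, "ay": 0, "az": 0, "hand": 8.5}])

```text
clock: 34.35
position: [0.6344, -0.3245, 0.0713]
orientation: [-179.9, -0.1, 90.1]
wrist_force: [-0.2, -0.8, 0.4]
width: 0.0849
gripper_force: 0.0
```

Request:
servo_tool(series=[{"dx": 0, "dy": 0, "dz": 0, "ax": 0, "ay": 0, "az": 0, "hand": 8.5}, {"dx": 0, "dy": 0, "dz": 0, "ax": 0, "ay": 0, "az": 0, "hand": 7}, {"dx": 0, "dy": 0, "dz": 0, "ax": 0, "ay": 0, "az": 0, "hand": 6.4}, {"dx": 0, "dy": 0, "dz": 0, "ax": 0, "ay": 0, "az": 0, "hand": 5.5}, {"dx": 0, "dy": 0, "dz": 0, "ax": 0, "ay": 0, "az": 0, "hand": 5.5}])

```text
clock: 34.85
position: [0.6355, -0.3267, 0.076]
orientation: [179.8, 0.1, 90.1]
wrist_force: [-3.5, 0.8, 7.2]
width: 0.0609
gripper_force: 64.0
```

Request:
servo_tool(series=[{"dx": 0, "dy": 0, "dz": 0, "ax": 0, "ay": 0, "az": 0, "hand": 5.5}, {"dx": 0, "dy": 0, "dz": 0, "ax": 0, "ay": 0, "az": 0, "hand": 5.5}])

```text
clock: 35.05
position: [0.6355, -0.3267, 0.076]
orientation: [179.8, 0.1, 90.1]
wrist_force: [-2.1, 2.1, 7.4]
width: 0.0609
gripper_force: 64.0
```

Request:
servo_tool(series=[{"dx": 0, "dy": 0, "dz": -0.8, "ax": 0, "ay": 0, "az": 0, "hand": 5.5}, {"dx": 0, "dy": 0, "dz": -2.2, "ax": 0, "ay": 0, "az": 0, "hand": 5.5}, {"dx": 0, "dy": 0, "dz": -3, "ax": 0, "ay": 0, "az": 0, "hand": 5.5}, {"dx": 1, "dy": 0, "dz": -1, "ax": 0, "ay": 0, "az": 0, "hand": 5.5}, {"dx": 2, "dy": -0.5, "dz": 0, "ax": 0, "ay": 0, "az": 0, "hand": 5.5}])

```text
clock: 35.55
position: [0.6306, -0.2969, 0.1455]
orientation: [179.8, 0.1, 90.0]
wrist_force: [-0.1, 0.2, -4.0]
width: 0.0609
gripper_force: 66.0
```

Request:
servo_tool(series=[{"dx": 3, "dy": -0.5, "dz": 0, "ax": 0, "ay": 0, "az": 0, "hand": 5.5}, {"dx": 3, "dy": -0.5, "dz": 0, "ax": 0, "ay": 0, "az": 0, "hand": 5.5}, {"dx": 3, "dy": -0.5, "dz": 0, "ax": 0, "ay": 0, "az": 0, "hand": 5.5}, {"dx": 3, "dy": -0.5, "dz": 0, "ax": 0, "ay": 0, "az": 0, "hand": 5.5}, {"dx": 3, "dy": -0.5, "dz": 0, "ax": 0, "ay": 0, "az": 0, "hand": 5.5}])

```text
clock: 36.05
position: [0.604, -0.1446, 0.1432]
orientation: [180.0, -0.0, 90.1]
wrist_force: [1.0, -0.2, -4.2]
width: 0.0608
gripper_force: 66.0
```

Request:
servo_tool(series=[{"dx": 3, "dy": -0.5, "dz": 0, "ax": 0, "ay": 0, "az": 0, "hand": 5.5}, {"dx": 3, "dy": -0.5, "dz": 0, "ax": 0, "ay": 0, "az": 0, "hand": 5.5}, {"dx": 3, "dy": -0.5, "dz": 0, "ax": 0, "ay": 0, "az": 0, "hand": 5.5}, {"dx": 3, "dy": -0.5, "dz": 0, "ax": 0, "ay": 0, "az": 0, "hand": 5.5}, {"dx": 3, "dy": -0.5, "dz": 0, "ax": 0, "ay": 0, "az": 0, "hand": 5.5}])

```text
clock: 36.55
position: [0.5787, 0.0053, 0.1433]
orientation: [180.0, -0.0, 90.1]
wrist_force: [0.8, 0.4, -4.4]
width: 0.0608
gripper_force: 66.0
```

Request:
servo_tool(series=[{"dx": 3, "dy": -0.5, "dz": 0, "ax": 0, "ay": 0, "az": 0, "hand": 5.5}, {"dx": 3, "dy": -0.5, "dz": 0, "ax": 0, "ay": 0, "az": 0, "hand": 5.5}, {"dx": 3, "dy": -0.5, "dz": 0, "ax": 0, "ay": 0, "az": 0, "hand": 5.5}, {"dx": 2, "dy": -0.4, "dz": 0, "ax": 0, "ay": 0, "az": 0, "hand": 5.5}, {"dx": 0, "dy": 0, "dz": 0, "ax": 0, "ay": 0, "az": 0, "hand": 5.5}])

```text
clock: 37.05
position: [0.5592, 0.1161, 0.1433]
orientation: [-180.0, -0.0, 90.2]
wrist_force: [0.0, -1.0, -3.4]
width: 0.0611
gripper_force: 66.0
```

Request:
servo_tool(series=[{"dx": 0, "dy": 0, "dz": 0, "ax": 0, "ay": 0, "az": 0, "hand": 5.5}, {"dx": 0, "dy": 0, "dz": 0, "ax": 0, "ay": 0, "az": 0, "hand": 5.5}])

```text
clock: 37.25
position: [0.5604, 0.113, 0.1432]
orientation: [180.0, 0.0, 90.0]
wrist_force: [0.1, 0.1, -3.8]
width: 0.061
gripper_force: 66.0
```

Request:
servo_tool(series=[{"dx": 0.1, "dy": -0.4, "dz": 1.5, "ax": 0, "ay": 0, "az": 0, "hand": 5.5}, {"dx": 0, "dy": 0, "dz": 2, "ax": 0, "ay": 0, "az": 0, "hand": 5.5}, {"dx": 0, "dy": 0, "dz": 1.4, "ax": 0, "ay": 0, "az": 0, "hand": 5.5}, {"dx": 0, "dy": 0, "dz": 0.6, "ax": 0, "ay": 0, "az": 0, "hand": 5.5}, {"dx": 0, "dy": 0, "dz": 0.2, "ax": 0, "ay": 0, "az": 0, "hand": 5.5}])

```text
clock: 37.75
position: [0.5564, 0.1138, 0.0857]
orientation: [-180.0, -0.0, 90.0]
wrist_force: [0.4, 0.3, -3.2]
width: 0.0612
gripper_force: 66.0
```

Request:
servo_tool(series=[{"dx": 0, "dy": 0, "dz": 0.1, "ax": 0, "ay": 0, "az": 0, "hand": 5.5}, {"dx": 0, "dy": 0, "dz": 0, "ax": 0, "ay": 0, "az": 0, "hand": 5.5}])

```text
clock: 37.95
position: [0.5567, 0.1143, 0.0857]
orientation: [180.0, -0.0, 90.0]
wrist_force: [-0.4, -0.5, -4.3]
width: 0.0613
gripper_force: 66.0
```

Request:
servo_tool(series=[{"dx": 0, "dy": 0, "dz": 0.1, "ax": 0, "ay": 0, "az": 0, "hand": 5.5}, {"dx": 0, "dy": 0, "dz": 0, "ax": 0, "ay": 0, "az": 0, "hand": 6.5}, {"dx": 0, "dy": 0, "dz": 0, "ax": 0, "ay": 0, "az": 0, "hand": 7.2}, {"dx": 0, "dy": 0, "dz": 0, "ax": 0, "ay": 0, "az": 0, "hand": 8}, {"dx": 0, "dy": 0, "dz": 0, "ax": 0, "ay": 0, "az": 0, "hand": 8.5}])

```text
clock: 38.45
position: [0.5565, 0.1145, 0.0844]
orientation: [180.0, -0.0, 90.1]
wrist_force: [0.9, 0.0, 1.0]
width: 0.0847
gripper_force: 0.0
```

Request:
servo_tool(series=[{"dx": 0, "dy": 0, "dz": -1, "ax": 0, "ay": 0, "az": 0, "hand": 8.5}, {"dx": 0, "dy": 0, "dz": -4, "ax": 0, "ay": 0, "az": 0, "hand": 8.5}, {"dx": 0, "dy": 0, "dz": -5, "ax": 0, "ay": 0, "az": 0, "hand": 8.5}, {"dx": 0, "dy": 0, "dz": -5, "ax": 0, "ay": 0, "az": 0, "hand": 8.5}, {"dx": 0, "dy": 0, "dz": -2, "ax": 0, "ay": 0, "az": 0, "hand": 8.5}])

```text
clock: 38.95
position: [0.5573, 0.1146, 0.2598]
orientation: [179.6, -0.0, 90.1]
wrist_force: [-0.9, 0.2, -0.1]
width: 0.0851
gripper_force: 0.0
```

Request:
servo_tool(series=[{"dx": -4, "dy": -0.3, "dz": 0, "ax": 0, "ay": 0, "az": 0, "hand": 8.5}, {"dx": -4, "dy": -0.3, "dz": 0, "ax": 0, "ay": 0, "az": 0, "hand": 8.5}, {"dx": -4, "dy": -0.3, "dz": 0, "ax": 0, "ay": 0, "az": 0, "hand": 8.5}, {"dx": -4, "dy": -0.3, "dz": 0, "ax": 0, "ay": 0, "az": 0, "hand": 8.5}, {"dx": -4, "dy": -0.3, "dz": 0, "ax": 0, "ay": 0, "az": 0, "hand": 8.5}])

```text
clock: 39.45
position: [0.5412, -0.0871, 0.2551]
orientation: [180.0, 0.0, 90.1]
wrist_force: [1.3, -0.4, 0.5]
width: 0.085
gripper_force: 0.0
```

Request:
servo_tool(series=[{"dx": -4, "dy": -0.3, "dz": 0, "ax": 0, "ay": 0, "az": 0, "hand": 8.5}, {"dx": -4, "dy": -0.3, "dz": 0, "ax": 0, "ay": 0, "az": 0, "hand": 8.5}, {"dx": -4, "dy": -0.3, "dz": 0, "ax": 0, "ay": 0, "az": 0, "hand": 8.5}, {"dx": -4, "dy": -0.3, "dz": 0, "ax": 0, "ay": 0, "az": 0, "hand": 8.5}, {"dx": -4, "dy": -0.1, "dz": 0, "ax": 0, "ay": 0, "az": 0, "hand": 8.5}])

```text
clock: 39.95
position: [0.5283, -0.2872, 0.2551]
orientation: [180.0, 0.0, 90.0]
wrist_force: [0.3, -0.5, 0.0]
width: 0.0849
gripper_force: 0.0
```

Request:
servo_tool(series=[{"dx": -4, "dy": 0, "dz": 0, "ax": 0, "ay": 0, "az": 0, "hand": 8.5}, {"dx": 0, "dy": 0, "dz": 0, "ax": 0, "ay": 0, "az": 0, "hand": 8.5}, {"dx": 0, "dy": 0, "dz": 0, "ax": 0, "ay": 0, "az": 0, "hand": 8.5}])

```text
clock: 40.25
position: [0.5284, -0.3261, 0.2544]
orientation: [-180.0, -0.0, 90.0]
wrist_force: [-0.6, 0.7, 0.0]
width: 0.085
gripper_force: 0.0
```

Mallet: lower by 14 cm, grip, lift.

Request:
servo_tool(series=[{"dx": 0.1, "dy": 0, "dz": 3, "ax": 0, "ay": 0, "az": 0, "hand": 8.5}, {"dx": 0, "dy": 0, "dz": 4, "ax": 0, "ay": 0, "az": 0, "hand": 8.5}, {"dx": 0, "dy": 0, "dz": 4, "ax": 0, "ay": 0, "az": 0, "hand": 8.5}, {"dx": 0, "dy": 0, "dz": 2, "ax": 0, "ay": 0, "az": 0, "hand": 8.5}, {"dx": 0, "dy": 0, "dz": 0.9, "ax": 0, "ay": 0, "az": 0, "hand": 8.5}])

```text
clock: 40.75
position: [0.5285, -0.3229, 0.1137]
orientation: [-179.9, -0.1, 90.1]
wrist_force: [-0.2, 0.2, 0.1]
width: 0.0847
gripper_force: 0.0
```

Request:
servo_tool(series=[{"dx": 0, "dy": 0, "dz": 0, "ax": 0, "ay": 0, "az": 0, "hand": 6}, {"dx": 0, "dy": 0, "dz": 0, "ax": 0, "ay": 0, "az": 0, "hand": 4}, {"dx": 0, "dy": 0, "dz": 0, "ax": 0, "ay": 0, "az": 0, "hand": 3}, {"dx": 0, "dy": 0, "dz": 0, "ax": 0, "ay": 0, "az": 0, "hand": 2}, {"dx": 0, "dy": 0, "dz": 0, "ax": 0, "ay": 0, "az": 0, "hand": 1.5}])

```text
clock: 41.25
position: [0.5294, -0.3249, 0.1164]
orientation: [179.9, 0.1, 90.1]
wrist_force: [0.2, 0.3, 6.8]
width: 0.025
gripper_force: 58.6
```

Request:
servo_tool(series=[{"dx": 0, "dy": 0, "dz": 0, "ax": 0, "ay": 0, "az": 0, "hand": 1.5}, {"dx": 0, "dy": 0, "dz": 0, "ax": 0, "ay": 0, "az": 0, "hand": 1.5}, {"dx": 0, "dy": 0, "dz": 0, "ax": 0, "ay": 0, "az": 0, "hand": 1.5}])

```text
clock: 41.55
position: [0.5295, -0.3249, 0.1164]
orientation: [179.9, 0.1, 90.1]
wrist_force: [1.6, 0.5, 6.3]
width: 0.0254
gripper_force: 58.6
```

Request:
servo_tool(series=[{"dx": 0, "dy": 0, "dz": -0.8, "ax": 0, "ay": 0, "az": 0, "hand": 1.5}, {"dx": 0, "dy": 0, "dz": -2.2, "ax": 0, "ay": 0, "az": 0, "hand": 1.5}, {"dx": 0, "dy": 0, "dz": -3, "ax": 0, "ay": 0, "az": 0, "hand": 1.5}, {"dx": 1, "dy": 0, "dz": -1, "ax": 0, "ay": 0, "az": 0, "hand": 1.5}, {"dx": 2, "dy": 0.1, "dz": 0, "ax": 0, "ay": 0, "az": 0, "hand": 1.5}])

```text
clock: 42.05
position: [0.5299, -0.2945, 0.1863]
orientation: [179.9, 0.1, 90.0]
wrist_force: [0.1, -0.7, -3.5]
width: 0.0248
gripper_force: 59.2
```

Request:
servo_tool(series=[{"dx": 3, "dy": 0.2, "dz": 0, "ax": 0, "ay": 0, "az": 0, "hand": 1.5}, {"dx": 3, "dy": 0.2, "dz": 0, "ax": 0, "ay": 0, "az": 0, "hand": 1.5}, {"dx": 3, "dy": 0.2, "dz": 0, "ax": 0, "ay": 0, "az": 0, "hand": 1.5}, {"dx": 3, "dy": 0.2, "dz": 0, "ax": 0, "ay": 0, "az": 0, "hand": 1.5}, {"dx": 3, "dy": 0.2, "dz": 0, "ax": 0, "ay": 0, "az": 0, "hand": 1.5}])

```text
clock: 42.55
position: [0.5386, -0.1416, 0.1837]
orientation: [-179.9, -0.1, 90.1]
wrist_force: [0.5, 0.2, -2.7]
width: 0.0246
gripper_force: 59.2
```

Request:
servo_tool(series=[{"dx": 3, "dy": 0.2, "dz": 0, "ax": 0, "ay": 0, "az": 0, "hand": 1.5}, {"dx": 3, "dy": 0.1, "dz": 0, "ax": 0, "ay": 0, "az": 0, "hand": 1.5}, {"dx": 3, "dy": 0, "dz": 0, "ax": 0, "ay": 0, "az": 0, "hand": 1.5}, {"dx": 3, "dy": 0, "dz": 0, "ax": 0, "ay": 0, "az": 0, "hand": 1.5}, {"dx": 2.5, "dy": 0, "dz": 0, "ax": 0, "ay": 0, "az": 0, "hand": 1.5}])

```text
clock: 43.05
position: [0.5409, 0.0033, 0.1838]
orientation: [-179.9, -0.0, 90.1]
wrist_force: [1.6, 0.1, -3.3]
width: 0.0247
gripper_force: 59.2
```

Request:
servo_tool(series=[{"dx": 2, "dy": 0, "dz": 0, "ax": 0, "ay": 0, "az": 0, "hand": 1.5}, {"dx": 1, "dy": 0, "dz": 0, "ax": 0, "ay": 0, "az": 0, "hand": 1.5}, {"dx": 0, "dy": 0, "dz": 0, "ax": 0, "ay": 0, "az": 0, "hand": 1.5}, {"dx": 0, "dy": 0, "dz": 0, "ax": 0, "ay": 0, "az": 0, "hand": 1.5}, {"dx": 0, "dy": 0, "dz": 0, "ax": 0, "ay": 0, "az": 0, "hand": 1.5}])

```text
clock: 43.55
position: [0.5424, 0.0298, 0.1849]
orientation: [-180.0, -0.0, 90.0]
wrist_force: [0.4, -1.4, -1.9]
width: 0.0246
gripper_force: 59.2
```

Request:
servo_tool(series=[{"dx": 0, "dy": 0, "dz": 1.6, "ax": 0, "ay": 0, "az": 0, "hand": 1.5}, {"dx": 0, "dy": 0, "dz": 2, "ax": 0, "ay": 0, "az": 0, "hand": 1.5}, {"dx": 0, "dy": 0, "dz": 1.4, "ax": 0, "ay": 0, "az": 0, "hand": 1.5}, {"dx": 0, "dy": 0, "dz": 0.7, "ax": 0, "ay": 0, "az": 0, "hand": 1.5}, {"dx": 0, "dy": 0, "dz": 0.2, "ax": 0, "ay": 0, "az": 0, "hand": 1.5}])

```text
clock: 44.05
position: [0.5424, 0.0298, 0.1256]
orientation: [-179.9, -0.0, 90.0]
wrist_force: [0.2, 0.3, -1.7]
width: 0.0253
gripper_force: 59.2
```

Request:
servo_tool(series=[{"dx": 0, "dy": 0, "dz": 0, "ax": 0, "ay": 0, "az": 0, "hand": 1.5}, {"dx": 0, "dy": 0, "dz": 0, "ax": 0, "ay": 0, "az": 0, "hand": 3}, {"dx": 0, "dy": 0, "dz": 0, "ax": 0, "ay": 0, "az": 0, "hand": 4.5}, {"dx": 0, "dy": 0, "dz": 0, "ax": 0, "ay": 0, "az": 0, "hand": 7}, {"dx": 0, "dy": 0, "dz": 0, "ax": 0, "ay": 0, "az": 0, "hand": 8.5}])

```text
clock: 44.55
position: [0.5427, 0.0304, 0.1266]
orientation: [180.0, -0.0, 90.1]
wrist_force: [0.3, 0.2, -0.0]
width: 0.0723
gripper_force: 0.0
```

Request:
servo_tool(series=[{"dx": 0, "dy": 0, "dz": 0, "ax": 0, "ay": 0, "az": 0, "hand": 8.5}, {"dx": 0, "dy": 0, "dz": -3, "ax": 0, "ay": 0, "az": 0, "hand": 8.5}, {"dx": 0, "dy": 0, "dz": -5, "ax": 0, "ay": 0, "az": 0, "hand": 8.5}, {"dx": 0, "dy": 0, "dz": -4, "ax": 0, "ay": 0, "az": 0, "hand": 8.5}, {"dx": 0, "dy": 0, "dz": -1, "ax": 0, "ay": 0, "az": 0, "hand": 8.5}])

```text
clock: 45.05
position: [0.5436, 0.0304, 0.2605]
orientation: [179.6, 0.0, 90.1]
wrist_force: [-0.2, 0.1, -1.0]
width: 0.0849
gripper_force: 0.0
```

Request:
servo_tool(series=[{"dx": -3.6, "dy": -1.2, "dz": 0, "ax": 0, "ay": 0, "az": 0, "hand": 8.5}, {"dx": -3.6, "dy": -1.2, "dz": 0, "ax": 0, "ay": 0, "az": 0, "hand": 8.5}, {"dx": -3.6, "dy": -1.2, "dz": 0, "ax": 0, "ay": 0, "az": 0, "hand": 8.5}, {"dx": -3.6, "dy": -1.2, "dz": 0, "ax": 0, "ay": 0, "az": 0, "hand": 8.5}, {"dx": -3.6, "dy": -1.2, "dz": 0, "ax": 0, "ay": 0, "az": 0, "hand": 8.5}])

```text
clock: 45.55
position: [0.4818, -0.1509, 0.2556]
orientation: [-180.0, -0.0, 90.1]
wrist_force: [0.8, 0.4, -0.6]
width: 0.0853
gripper_force: 0.0
```

Request:
servo_tool(series=[{"dx": -3.6, "dy": -1.2, "dz": 0, "ax": 0, "ay": 0, "az": 0, "hand": 8.5}, {"dx": -3.6, "dy": -1.2, "dz": 0, "ax": 0, "ay": 0, "az": 0, "hand": 8.5}, {"dx": -3.6, "dy": -1.2, "dz": 0, "ax": 0, "ay": 0, "az": 0, "hand": 8.5}, {"dx": -3.6, "dy": -1.2, "dz": 0, "ax": 0, "ay": 0, "az": 0, "hand": 8.5}, {"dx": -3.2, "dy": -0.9, "dz": 0, "ax": 0, "ay": 0, "az": 0, "hand": 8.5}])

```text
clock: 46.05
position: [0.4248, -0.3272, 0.2555]
orientation: [-180.0, -0.0, 90.0]
wrist_force: [1.2, -0.3, 0.2]
width: 0.0854
gripper_force: 0.0
```

Request:
servo_tool(series=[{"dx": 0, "dy": 0, "dz": 0, "ax": 0, "ay": 0, "az": 0, "hand": 8.5}, {"dx": 0, "dy": 0, "dz": 0, "ax": 0, "ay": 0, "az": 0, "hand": 8.5}])

```text
clock: 46.25
position: [0.4254, -0.3259, 0.2553]
orientation: [-179.9, -0.1, 90.0]
wrist_force: [0.3, 0.2, -0.0]
width: 0.085
gripper_force: 0.0
```

Request:
servo_tool(series=[{"dx": 0, "dy": 0, "dz": 3, "ax": 0, "ay": 0, "az": 0, "hand": 8.5}, {"dx": 0, "dy": 0, "dz": 4, "ax": 0, "ay": 0, "az": 0, "hand": 8.5}, {"dx": 0, "dy": 0, "dz": 4, "ax": 0, "ay": 0, "az": 0, "hand": 8.5}, {"dx": 0, "dy": 0, "dz": 4, "ax": 0, "ay": 0, "az": 0, "hand": 8.5}, {"dx": 0, "dy": 0, "dz": 2.8, "ax": 0, "ay": 0, "az": 0, "hand": 8.5}])

```text
clock: 46.75
position: [0.4257, -0.3238, 0.0758]
orientation: [-179.9, -0.1, 90.1]
wrist_force: [0.8, -0.3, 0.4]
width: 0.085
gripper_force: 0.0
```

Request:
servo_tool(series=[{"dx": 0, "dy": 0, "dz": 0, "ax": 0, "ay": 0, "az": 0, "hand": 8.5}, {"dx": 0, "dy": 0, "dz": 0, "ax": 0, "ay": 0, "az": 0, "hand": 6}, {"dx": 0, "dy": 0, "dz": 0, "ax": 0, "ay": 0, "az": 0, "hand": 5.4}, {"dx": 0, "dy": 0, "dz": 0, "ax": 0, "ay": 0, "az": 0, "hand": 4.5}, {"dx": 0, "dy": 0, "dz": 0, "ax": 0, "ay": 0, "az": 0, "hand": 4.5}])

```text
clock: 47.25
position: [0.4264, -0.3262, 0.0803]
orientation: [179.9, 0.1, 90.1]
wrist_force: [-1.4, 0.9, 7.3]
width: 0.0501
gripper_force: 60.9
```

Request:
servo_tool(series=[{"dx": 0, "dy": 0, "dz": 0, "ax": 0, "ay": 0, "az": 0, "hand": 4.5}, {"dx": 0, "dy": 0, "dz": 0, "ax": 0, "ay": 0, "az": 0, "hand": 4.5}])

```text
clock: 47.45
position: [0.4264, -0.3262, 0.0803]
orientation: [179.9, 0.1, 90.1]
wrist_force: [-2.6, 1.3, 8.8]
width: 0.0502
gripper_force: 60.8
```

Request:
servo_tool(series=[{"dx": 0, "dy": 0, "dz": -0.8, "ax": 0, "ay": 0, "az": 0, "hand": 4.5}, {"dx": 0, "dy": 0, "dz": -2.2, "ax": 0, "ay": 0, "az": 0, "hand": 4.5}, {"dx": 0, "dy": 0, "dz": -3, "ax": 0, "ay": 0, "az": 0, "hand": 4.5}, {"dx": 1, "dy": 0, "dz": -1, "ax": 0, "ay": 0, "az": 0, "hand": 4.5}, {"dx": 2, "dy": 1, "dz": 0, "ax": 0, "ay": 0, "az": 0, "hand": 4.5}])

```text
clock: 47.95
position: [0.4357, -0.2959, 0.1501]
orientation: [179.8, 0.1, 90.0]
wrist_force: [0.6, 0.0, -2.7]
width: 0.0498
gripper_force: 63.1
```

Request:
servo_tool(series=[{"dx": 3, "dy": 1.2, "dz": 0, "ax": 0, "ay": 0, "az": 0, "hand": 4.5}, {"dx": 3, "dy": 1.2, "dz": 0, "ax": 0, "ay": 0, "az": 0, "hand": 4.5}, {"dx": 3, "dy": 1.2, "dz": 0, "ax": 0, "ay": 0, "az": 0, "hand": 4.5}, {"dx": 3, "dy": 1.2, "dz": 0, "ax": 0, "ay": 0, "az": 0, "hand": 4.5}, {"dx": 3, "dy": 1.2, "dz": 0, "ax": 0, "ay": 0, "az": 0, "hand": 4.5}])

```text
clock: 48.45
position: [0.4956, -0.1437, 0.1482]
orientation: [180.0, -0.0, 90.1]
wrist_force: [0.3, -0.6, -2.6]
width: 0.0499
gripper_force: 63.1
```

Request:
servo_tool(series=[{"dx": 3, "dy": 1.2, "dz": 0, "ax": 0, "ay": 0, "az": 0, "hand": 4.5}, {"dx": 3, "dy": 1.2, "dz": 0, "ax": 0, "ay": 0, "az": 0, "hand": 4.5}, {"dx": 2.4, "dy": 1.2, "dz": 0, "ax": 0, "ay": 0, "az": 0, "hand": 4.5}, {"dx": 1, "dy": 0.3, "dz": 0, "ax": 0, "ay": 0, "az": 0, "hand": 4.5}, {"dx": 0, "dy": 0, "dz": 0, "ax": 0, "ay": 0, "az": 0, "hand": 4.5}])

```text
clock: 48.95
position: [0.5343, -0.0503, 0.1481]
orientation: [-180.0, -0.0, 90.2]
wrist_force: [0.3, -0.7, -2.0]
width: 0.0499
gripper_force: 63.1
```

Request:
servo_tool(series=[{"dx": 0, "dy": 0, "dz": 0, "ax": 0, "ay": 0, "az": 0, "hand": 4.5}, {"dx": 0, "dy": 0, "dz": 0, "ax": 0, "ay": 0, "az": 0, "hand": 4.5}])

```text
clock: 49.15
position: [0.5341, -0.0525, 0.1482]
orientation: [-180.0, 0.0, 90.0]
wrist_force: [-0.4, -0.4, -2.9]
width: 0.0498
gripper_force: 63.1
```

Down 5.8 cm, release, rise and clear off towards the robot's left start side.

Request:
servo_tool(series=[{"dx": 0, "dy": 0, "dz": 1.6, "ax": 0, "ay": 0, "az": 0, "hand": 4.5}, {"dx": 0, "dy": 0, "dz": 2, "ax": 0, "ay": 0, "az": 0, "hand": 4.5}, {"dx": 0, "dy": 0, "dz": 1.4, "ax": 0, "ay": 0, "az": 0, "hand": 4.5}, {"dx": 0, "dy": 0, "dz": 0.7, "ax": 0, "ay": 0, "az": 0, "hand": 4.5}, {"dx": 0, "dy": 0, "dz": 0.2, "ax": 0, "ay": 0, "az": 0, "hand": 4.5}])

```text
clock: 49.65
position: [0.5341, -0.0523, 0.0893]
orientation: [-179.9, -0.0, 90.0]
wrist_force: [-7.7, 0.7, 18.7]
width: 0.05
gripper_force: 65.3
```

Request:
servo_tool(series=[{"dx": 0, "dy": 0, "dz": 0, "ax": 0, "ay": 0, "az": 0, "hand": 4.5}, {"dx": 0, "dy": 0, "dz": 0, "ax": 0, "ay": 0, "az": 0, "hand": 5.2}, {"dx": 0, "dy": 0, "dz": 0, "ax": 0, "ay": 0, "az": 0, "hand": 6}, {"dx": 0, "dy": 0, "dz": 0, "ax": 0, "ay": 0, "az": 0, "hand": 7.5}, {"dx": 0, "dy": 0, "dz": 0, "ax": 0, "ay": 0, "az": 0, "hand": 8.5}])

```text
clock: 50.15
position: [0.5348, -0.0517, 0.0894]
orientation: [180.0, 0.0, 90.1]
wrist_force: [-0.4, -0.1, -0.5]
width: 0.0844
gripper_force: 0.0
```

Request:
servo_tool(series=[{"dx": 0, "dy": 0, "dz": -0.5, "ax": 0, "ay": 0, "az": 0, "hand": 8.5}, {"dx": 0, "dy": 0, "dz": -3, "ax": 0, "ay": 0, "az": 0, "hand": 8.5}, {"dx": 0, "dy": 0, "dz": -5, "ax": 0, "ay": 0, "az": 0, "hand": 8.5}, {"dx": 0, "dy": 0, "dz": -5, "ax": 0, "ay": 0, "az": 0, "hand": 8.5}, {"dx": 0, "dy": 0, "dz": -3, "ax": 0, "ay": 0, "az": 0, "hand": 8.5}])

```text
clock: 50.65
position: [0.535, -0.0516, 0.2583]
orientation: [179.8, 0.0, 90.1]
wrist_force: [0.4, 0.8, -0.7]
width: 0.0849
gripper_force: 0.0
```

Request:
servo_tool(series=[{"dx": -4, "dy": 0, "dz": 0, "ax": 0, "ay": 0, "az": 0, "hand": 8.5}, {"dx": -4, "dy": 0, "dz": 0, "ax": 0, "ay": 0, "az": 0, "hand": 8.5}, {"dx": -4, "dy": 0, "dz": 0, "ax": 0, "ay": 0, "az": 0, "hand": 8.5}, {"dx": -4, "dy": 0, "dz": 0, "ax": 0, "ay": 0, "az": 0, "hand": 8.5}, {"dx": -4, "dy": 0, "dz": 0, "ax": 0, "ay": 0, "az": 0, "hand": 8.5}])

```text
clock: 51.15
position: [0.5345, -0.2531, 0.2547]
orientation: [180.0, 0.0, 90.1]
wrist_force: [0.5, -0.4, 0.2]
width: 0.0847
gripper_force: 0.0
```

Request:
servo_tool(series=[{"dx": -4, "dy": 0, "dz": 0, "ax": 0, "ay": 0, "az": 0, "hand": 8.5}, {"dx": -4, "dy": 0, "dz": 0, "ax": 0, "ay": 0, "az": 0, "hand": 8.5}, {"dx": -3, "dy": 0, "dz": 0, "ax": 0, "ay": 0, "az": 0, "hand": 8.5}, {"dx": 0, "dy": 0, "dz": 0, "ax": 0, "ay": 0, "az": 0, "hand": 8.5}, {"dx": 0, "dy": 0, "dz": 0, "ax": 0, "ay": 0, "az": 0, "hand": 8.5}])

```text
clock: 51.65
position: [0.5346, -0.3617, 0.254]
orientation: [-180.0, -0.0, 90.0]
wrist_force: [0.6, 0.4, -0.8]
width: 0.0851
gripper_force: 0.0
```

```bash
python3 - <<'E'
from h import *
t=np.ascontiguousarray(ctrl.capture("top")[:,:,::-1]);cv2.imwrite("pics/t9.png",t)
t0=cv2.imread("pics/top0.png")
# shift of each item's top between start and now
g0,g1=[cv2.cvtColor(x,cv2.COLOR_BGR2GRAY) for x in(t0,t)]
for n,(x0,y0,x1,y1),z in(("tin",(250,190,280,222),.132),("mallet",(294,204,325,235),.1),("bottle",(336,209,366,239),.11)):
    r=cv2.matchTemplate(cv2.resize(g1[y0-12:y1+12,x0-12:x1+12],None,fx=4,fy=4,interpolation=cv2.INTER_CUBIC),cv2.resize(g0[y0:y1,x0:x1],None,fx=4,fy=4,interpolation=cv2.INTER_CUBIC),cv2.TM_CCOEFF_NORMED)
    _,v,_,l=cv2.minMaxLoc(r);d=np.array(l)/4-12;c=np.array([(x0+x1)/2,(y0+y1)/2])
    print(n,round(v,3),d,((ray("top",c+d,z)-ray("top",c,z))[:2]*1000).round(1),"mm")
cv2.imwrite("pics/c9.png",cv2.resize(np.vstack([t0[135:275,125:395],t[135:275,125:395]]),None,fx=2.1,fy=2.1,interpolation=cv2.INTER_CUBIC))
E
```

```text
tin 0.993 [-0.75  0.75] [-1.5  1.4] mm
mallet 0.996 [0. 0.] [0. 0.] mm
bottle 0.984 [0.25 0.25] [-0.5 -0.5] mm
```

View pics/c9.png

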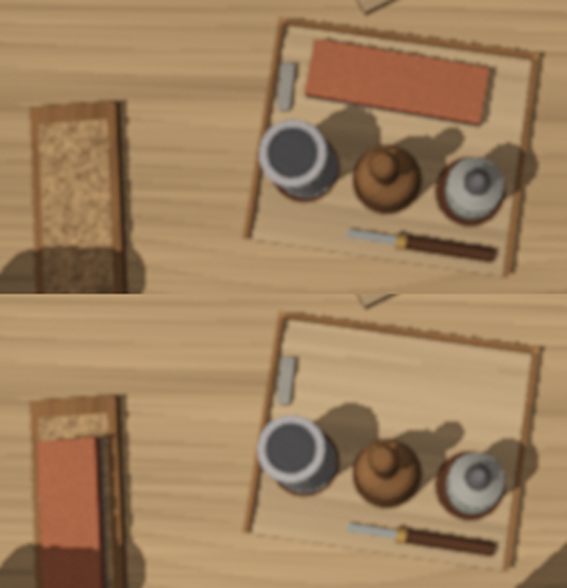

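The before and after pictures match. Tin (290,450), mallet (385,470) and bottle (475,483) are back within 2 mm of where they started, and the stone lies flat in the holder. I'm handing in the job.

```bash
python3 -c "
from workcell import ctrl
print(ctrl.job_done())"
```

```text
the job is handed in; nothing more can be done
None
```

I handed the job in at about 52 s of the 152 s allowed. The stone lies flat in its holder against the stop, and the tin, mallet and bottle stand upright within about 2 mm of their starting places by the camera; the hand-in did not report a verdict.

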